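# Set up the rod-wrapping station

## Robot

A 6-joint arm with a two-finger parallel gripper is mounted at the origin on the work surface. World frame = base frame: x ahead of the robot, y to its left, z up, the work surface at z = 0. Lengths are in m, angles in degrees, forces in N, time in s.
With the tool pointing down it reaches from about 0.3 to 0.75 m from the base axis. Payload 8.5 kg.
Tool frame: the origin (TCP) lies between the finger pads; the fingertips stand 8 mm ahead of it and the grasp point (between the pads) lies 11 mm behind it; y points along the fingers, z is the direction in which the jaws open and shut, and the axes are right-handed (so a half turn about y gives the same grasp; the last joint's range is limited). The gripper opens to 85 mm and grips with 20 to 120 N. Pads are 22 mm wide; open, the fingers measure 114 mm over their backs; the gripper's body (76 mm by 85 mm) begins 54 mm behind the grasp point. The pads swing forward as they close: fully open they stand 13 mm farther back than shut.
Start: joints at [54.242, 21.807, 74.336, -0, 83.858, -12.336], TCP at [0.219, 0.505, 0.239] pointing down, gripper open.
Joint ranges: [-178.18, 178.18], [-50.72, 133.34], [12.68, 142.11], [-81.47, 261.47], [9.98, 163.14], [-165.26, 165.26]. Speed limits (degrees/s): [136.94, 136.94, 180, 180, 180, 180].

## Interface

Orientations are given as a 3x3 rotation matrix whose columns are the frame's x, y, z axes.
In Python, from rig import env, get_image gives the robot as it stands.
- The arm moves only by the tool move_arm, never from a script. Its argument "targets" is one flat list of numbers, 6 for each row, row after row: the shift along the tool's x, y, z in mm, then the turn, a rotation vector about the tool's x, y, z in rad. A call has exactly 5 rows; each row shifts and turns the commanded pose from where the row before left it, along the tool's axes as they then stand; what a row does not reach is not made up. A row lasts 1/8 s, in which the tool goes at most 62.5 mm and 10.7 degrees, less where a joint would pass 70% of its speed; a pose out of reach is approached as far as the arm can. A call is refused whole if a number of a shift passes 62.5 or a number of a turn 0.188, either way. A call with a gripper value outside its range is refused whole. "hand" is the opening, from -1 (shut) to 1 (fully open), so that 0 is half open, set as the call begins (left out, the last holds). The fingers move at their own pace and stop on an object; "squeeze" is the grip in N (left out, the last holds). Time passes only in rows, so rows that do not move let the fingers close, or fill a call up. It gives the time, the measured TCP pose, the force and the opening at its end, in the units of the state.
- env.observe(): the state, without advancing time (a new reading comes with each control period).
- get_image(name): name is "scene" or "top" or "wrist"; returns a dict with "pixels" (420x560x3 uint8, red, green, blue), "z_map" (420x560 float32, m along the optical axis (not along the pixel's ray), 0 where there is no reading), "intrinsics" (3x3 intrinsics, pixels), "R" (3x3) and "t" (3): a world point X has camera coordinates R X + t; the wrist camera has in their place "mount" (4x4, takes a point from camera to tool coordinates, whose origin is the TCP and whose axes are the tool frame's). Camera axes: x right, y down, z forward; pixel columns grow to the right and rows downward; lengths in m; the calibration is good to about 2 mm. A picture is of the moment at which its call begins: read the wrist's pose just before it.
- env.close_job(): hands the job in, once; it reports no verdict.
The state is a dict: "time_s": time; "q": joint angles; "qvel": joint speeds; "joint_efforts": joint torques, N m; "position": TCP position; "tool_rot": TCP orientation; "ft_force": force on the tool from outside, world axes, zero at the start; "wrist_torque": the same for the moment, N m; "grip_width": finger opening in m.
Only numpy, scipy, OpenCV 4.12 (cv2) and the standard library are available. Lean on these libraries where they do the work, as an engineer would, in place of code of your own. Each camera call takes 0.05 s, during which the arm holds its last target.

## Task

Set up the station for wrapping a bamboo rod: stand the pale wooden rest in the middle of the cork pad and the blue metal rest in the middle of the black rubber pad, each turned so that its notch points at the other rest. Stand the red thread spool upright on the bench midway between the two rests, and lay the bamboo rod (either way round) in both notches with its middle directly above the spool. Leave the green spool, the varnish jar and the glue bottle where they are, and let go of everything.

Things in the scene. Friction and masses are not known exactly. Their poses are not given: they have to be found in the camera images.
- pad_cork: Square pad of tan cork lying fixed on the bench, 110 x 110 x 4 mm. Origin: centre of its underside, on the bench top; its top is 4 mm higher. z is up.
- pad_rubber: Square pad of black rubber lying fixed on the bench, 110 x 110 x 4 mm. Origin: centre of its underside, on the bench top; its top is 4 mm higher. z is up. The pads' centres are 210 to 325 mm apart.
- rest_wood_center (a point): Pale wooden rod rest, 0.14 kg, loose, upright. Sizes in mm. Foot 70 (x) x 50 (y) x 12 high; on it an upright block 70 wide (x), 24 thick (y): grip its flat y faces. V notch in its top, 45 degree sides, 56 wide, open right through along y, bottom 54 above the underside; total height 82. Point: middle axis, 42 above the underside, in the solid block. z up; half a turn makes no difference.
- rest_blue_center (a point): Blue metal rod rest, 0.34 kg, loose, upright. Sizes in mm. Foot 70 (x) x 50 (y) x 12 high; on it an upright block 70 wide (x), 24 thick (y): grip its flat y faces. V notch in its top, 45 degree sides, 56 wide, open right through along y, bottom 54 above the underside; total height 82. Point: middle axis, 42 above the underside, in the solid block. z up; half a turn makes no difference.
- spool_red_center (a point): Spool of red thread, white flanges, red label on top: a cylinder 42 mm in diameter and 36 mm high standing on end, 60 g, loose. The point is its centre, 18 mm above its underside; z along its axis, up.
- rod_center (a point): Straight, stiff, pale bamboo rod of hexagonal section, 12 mm across the flats, 400 mm long, brass end caps, 45 g, loose, lying on the bench at first. Point: its centre and balance point, 6 mm above the bench at first; y along its length; both ends alike. In the notches of both rests on their pads, its centre line is about 67 mm above the bench.
- spool_green_center (a point): Bystander: spool of green thread, same size as the red one, loose; not to be moved. The point is its centre, 18 mm above the bench.
- varnish_jar_center (a point): Bystander: amber glass jar with black lid, 56 mm in diameter, 70 mm high, loose; not to be moved. The point is its centre, 35 mm above the bench.
- glue_bottle_center (a point): Bystander: white bottle with orange cap, 44 mm in diameter, 100 mm high, loose; not to be moved. The point is its centre, 50 mm above the bench.
Things that resemble listed ones, but are neither listed nor needed, are in the scene too. Of the things that look like the part that bears rest_blue_center, the smallest one is meant.

How it is judged:
By the outcome, as a careful person would: the job done as asked, in the order asked, and still so for the second after the job is handed in, with the robot touching nothing.
It also fails if it takes over 125 s, if anything falls off the work surface, if the arm or the gripper's body presses on something with over 40 N, if the wrist force passes 120 N, or if a joint passes its speed limit or range.

## Working session

There is one attempt and no reset: what is moved stays moved. The work goes in short steps, Python scripts to look and compute and a tool call to move; the robot and the scene stay as the last step left them, time stands still between calls to the robot, and variables do not carry over. Pictures are saved under pics/ and viewed, and the job is handed in when it is done.

Besides the shell and the picture viewer there is one more tool, called after "Call:" by a JSON object that holds its "method" and its "body", one argument or row to a line. move_arm: Moves the arm, as the interface text tells. Its arguments: {"type":"object","properties":{"targets":{"type":"array"},"hand":{"type":"number"},"squeeze":{"type":"number"}},"required":["targets"]}

```bash
ls; mkdir -p pics
python3 - <<'E'
from rig import env, get_image
import cv2,numpy as np
s=env.observe(); print({k:np.round(v,3).tolist() for k,v in s.items()})
for n in ["scene","top","wrist"]:
    im=get_image(n); np.savez(f"pics/{n}0.npz",**im)
    cv2.imwrite(f"pics/{n}0.png",im["pixels"][:,:,::-1])
    print(n,{k:np.round(v,4).tolist() for k,v in im.items() if k not in("pixels","z_map")})
E
```

```text
pics
{'time_s': 0.0, 'q': [54.243, 21.842, 74.385, -0.002, 83.859, -12.336], 'qvel': [-0.004, -0.03, -0.026, -0.053, -0.045, 0.056], 'joint_efforts': [0.001, -44.846, -23.127, -0.0, 0.005, 0.0], 'position': [0.218, 0.504, 0.239], 'tool_rot': [[0.918, -0.001, 0.397], [-0.397, -0.001, 0.918], [-0.0, -1.0, -0.001]], 'ft_force': [-0.397, 0.762, -0.335], 'wrist_torque': [0.034, -0.005, -0.034], 'grip_width': 0.086}
scene {'intrinsics': [[403.7581, 0.0, 279.6866], [0.0, 403.7581, 206.0398], [0.0, 0.0, 1.0]], 'R': [[0.7201, 0.6938, -0.006], [0.5469, -0.5729, -0.6105], [-0.427, 0.4363, -0.792]], 't': [-0.3837, -0.3254, 1.3625]}
top {'intrinsics': [[411.5071, 0.0, 281.4861], [0.0, 411.5071, 204.2954], [0.0, 0.0, 1.0]], 'R': [[0.0691, -0.9976, 0.0006], [-0.9775, -0.0678, -0.2], [0.1995, 0.0133, -0.9798]], 't': [-0.1136, 0.5873, 1.0971]}
wrist {'intrinsics': [[370.5055, 0.0, 287.846], [0.0, 370.5055, 209.0012], [0.0, 0.0, 1.0]], 'mount': [[0.0009, 0.9487, 0.3161, -0.081], [-0.0002, -0.3161, 0.9487, -0.1338], [1.0, -0.001, -0.0001, 0.0007], [0.0, 0.0, 0.0, 1.0]]}
```

View pics/scene0.png

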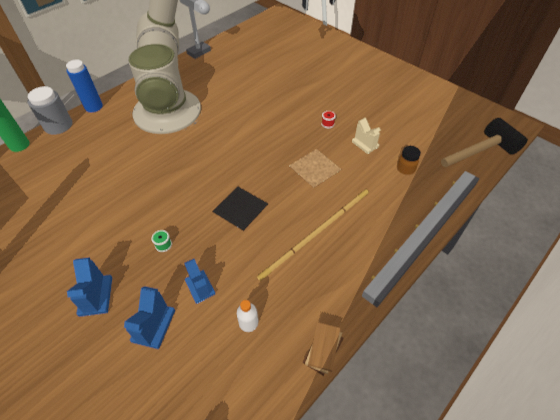

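View pics/top0.png

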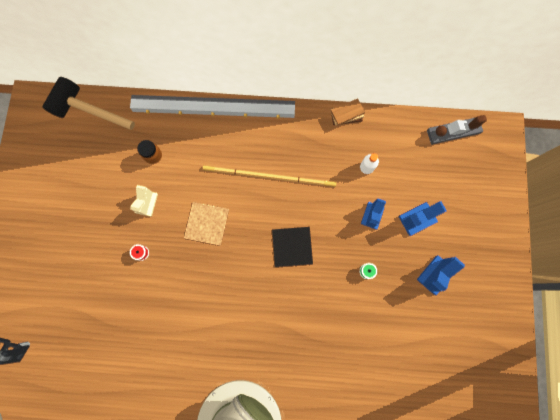

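The top view shows the cork pad at (207,223), black pad (292,246), wood rest (144,201), red spool (139,252), rod from (204,167) to (335,184), green spool (369,271), jar (149,150) and glue bottle (369,163). There are three blue rest candidates: (373,213), (421,217) and (440,275). The one at (373,213) looks smallest, so I'll check it in a crop.

```bash
cat > h.py <<'E'
import numpy as np,cv2
def load(n): return dict(np.load(f"pics/{n}.npz"))
def cloud(im):
    K=im["intrinsics"];z=im["z_map"];h,w=z.shape
    u,v=np.meshgrid(np.arange(w),np.arange(h))
    P=np.stack([(u-K[0,2])/K[0,0]*z,(v-K[1,2])/K[1,1]*z,z],-1)
    return (P-im["t"])@im["R"]   # R^T(P-t)
def ray(im,uv,h):
    K=im["intrinsics"];uv=np.atleast_2d(uv).astype(float)
    d=np.c_[(uv[:,0]-K[0,2])/K[0,0],(uv[:,1]-K[1,2])/K[1,1],np.ones(len(uv))]@im["R"]
    c=-im["R"].T@im["t"]
    return c+d*((h-c[2])/d[:,2])[:,None]
E
python3 - <<'E'
from h import *
a=load("top0");b=load("scene0")
A=cv2.resize(a["pixels"][180:300,330:480],None,fx=4,fy=4,interpolation=2)[:,:,::-1]
cv2.imwrite("pics/cropblue.png",A)
B=np.hstack([cv2.resize(a["pixels"][130:270,110:250],(400,400),interpolation=2),cv2.resize(b["pixels"][90:190,300:400],(400,400),interpolation=2)])[:,:,::-1]
cv2.imwrite("pics/cropwood.png",B)
hsv=cv2.cvtColor(a["pixels"],cv2.COLOR_RGB2HSV)
m=cv2.inRange(hsv,(100,120,40),(130,255,255)); m[:, :300]=0
P=cloud(a)
n,l,st,c=cv2.connectedComponentsWithStats(m)
for i in range(1,n):
    if st[i,4]>60:
        p=P[l==i]; print(st[i],c[i].round(1),"zmax",np.percentile(p[:,2],[50,90,99]).round(4),p.mean(0).round(3))
print(P[250:320:20,200:300:30,2])
E
```

```text
[362 199  23  30 434] [373.3 213.4] zmax [0.0581 0.0798 1.1925] [ 0.584 -0.33   0.064]
[400 202  46  33 824] [421.1 216.8] zmax [0.0733 0.1045 0.1111] [ 0.584 -0.462  0.064]
[418 256  46  38 961] [439.5 273.2] zmax [0.0744 0.105  0.1106] [ 0.433 -0.512  0.065]
[[ 1.96594702e-03  1.85641665e-05  2.20202195e-03  4.31769656e-03]
 [ 2.23301855e-03  3.67886946e-03  4.45243982e-03  1.49475210e-03]
 [-2.68663890e-04  5.22781035e-03 -2.63089247e-03 -4.69898967e-04]
 [-2.01205809e-03 -3.56200708e-04  9.12549713e-04  2.68850734e-03]]
```

View pics/cropblue.png

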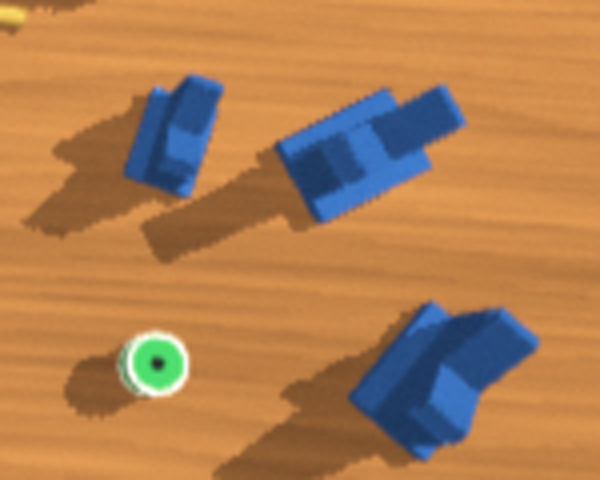

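View pics/cropwood.png

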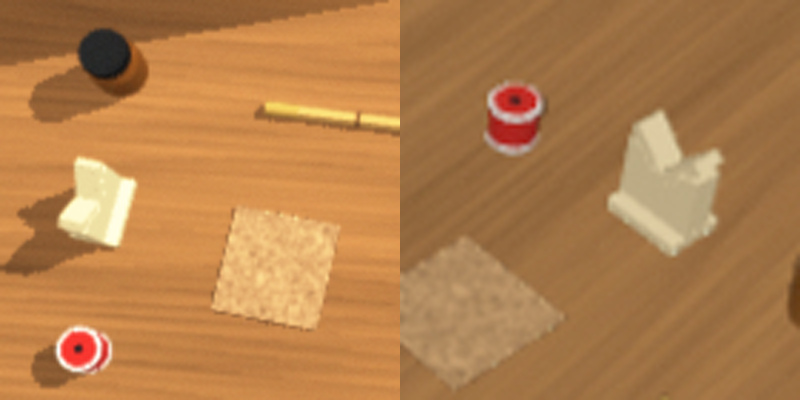

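View pics/wrist0.png

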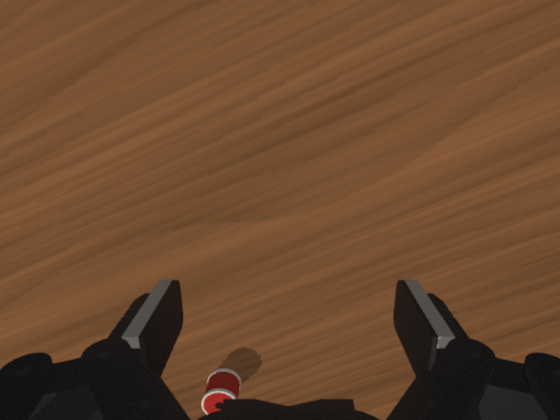

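The crop confirms it: the rest at (373,213) is about 80 mm high and the other two are about 110 mm, so (373,213) is the blue rest meant. Next I'll measure everything.

```bash
cat > meas.py <<'E'
from h import *
def masks(im):
    hsv=cv2.cvtColor(im["pixels"],cv2.COLOR_RGB2HSV); return hsv
for nm in ["top0","scene0"]:
    im=load(nm); hsv=masks(im); P=cloud(im)
    print(nm)
    X,Y,Z=P[...,0],P[...,1],P[...,2]
    # pads
    win=(X>0.25)&(X<0.75)&(Y>-0.45)&(Y<0.45)
    g=(hsv[...,2]<60)&win&(Z<0.02)
    k=np.ones((3,3),np.uint8)
    def big(m):
        m=cv2.morphologyEx(m.astype(np.uint8),cv2.MORPH_OPEN,k)
        n,l,st,c=cv2.connectedComponentsWithStats(m); i=1+np.argmax(st[1:,4]); return (l==i).astype(np.uint8)
    def rect(m,h):
        c=max(cv2.findContours(m,cv2.RETR_EXTERNAL,cv2.CHAIN_APPROX_NONE)[0],key=cv2.contourArea)[:,0]
        q=ray(im,c,h)[:,:2]
        r=cv2.minAreaRect((q*1000).astype(np.float32)); return np.round(r[0],1),np.round(r[1],1),round(r[2],1)
    print("rubber",rect(big(g),.004))
    r=(hsv[...,0]<8)|(hsv[...,0]>172)
    red=r&(hsv[...,1]>180)&(hsv[...,2]>130)&win&(Z>0.01)
    c=P[red]; t=c[c[:,2]>0.03]; print("red top",t.mean(0).round(4),len(t))
    gr=(hsv[...,0]>50)&(hsv[...,0]<90)&(hsv[...,1]>120)&win
    c=P[gr]; t=c[c[:,2]>0.03]; print("green top",t.mean(0).round(4),len(t))
    # high objects
    hi=(Z>0.022)&win&(Z<0.2)
    n,l,st,c=cv2.connectedComponentsWithStats(hi.astype(np.uint8))
    for i in range(1,n):
        if st[i,4]>50:
            p=P[l==i]; rr=cv2.minAreaRect((p[:,:2]*1000).astype(np.float32))
            print("hi",c[i].round(0),st[i,4],np.round(rr[0],1),np.round(rr[1],1),round(rr[2],1),"z99",np.percentile(p[:,2],98).round(3))
    # rod
    yel=(hsv[...,0]>17)&(hsv[...,0]<32)&(hsv[...,1]>110)&(hsv[...,2]>120)&win&(Z<0.03)
    m=cv2.dilate(yel.astype(np.uint8),k,iterations=2)
    n,l,st,c=cv2.connectedComponentsWithStats(m)
    i=1+np.argmax([max(s[2],s[3]) for s in st[1:]]); mm=((l==i)&yel).astype(np.uint8)
    print("rod",rect(cv2.morphologyEx(mm,cv2.MORPH_CLOSE,np.ones((5,5),np.uint8)),.008))
E
python3 meas.py
python3 - <<'E'
from h import *
im=load("top0");hsv=cv2.cvtColor(im["pixels"],cv2.COLOR_RGB2HSV)
print(hsv[215:235:6,195:220:6].reshape(-1,3).tolist()); print(hsv[235:240:3,170:180:4].tolist())
E
```

```text
top0
rubber (array([ 483.5, -110.2]), array([104. , 105.1]), 8.4)
red top [0.4352 0.3219 0.0365] 88
green top [ 0.4283 -0.3275  0.0372] 102
hi [148. 151.] 358 [725.2 325.4] [53.5 48.8] 87.8 z99 0.074
hi [370. 163.] 240 [ 731.  -316.9] [42.1 31.9] 73.1 z99 0.103
hi [141. 200.] 381 [580.7 325.3] [28.1 70.3] 83.0 z99 0.083
hi [375. 213.] 303 [ 589.8 -338.4] [25.1 70.8] 74.7 z99 0.083
hi [413. 221.] 198 [ 571.3 -442. ] [33.  28.7] 26.0 z99 0.111
hi [138. 252.] 192 [434.8 320.9] [40.5 39.9] 22.6 z99 0.04
hi [369. 271.] 188 [ 426.7 -327.3] [38.6 40.3] 4.7 z99 0.041
rod (array([689.4, -27.7]), array([398.5,  15.6]), 86.5)
scene0
rubber (array([ 489.5, -110.5]), array([105.3, 106.3]), 8.6)
red top [0.4379 0.3242 0.0332] 40
green top [ 0.4309 -0.326   0.0331] 106
hi [328. 116.] 120 [437.3 322. ] [39.1 44.1] 43.4 z99 0.036
hi [367. 133.] 405 [584.9 325.6] [28.5 73.1] 83.2 z99 0.079
hi [408. 156.] 318 [730.5 325.4] [54.1 44.3] 81.3 z99 0.07
hi [160. 238.] 218 [ 432.7 -326.8] [39.8 42. ] 54.9 z99 0.036
hi [196. 278.] 437 [ 594.2 -338.4] [24.2 72.3] 73.8 z99 0.079
hi [154. 299.] 365 [ 577.5 -443.5] [32.7 32. ] 30.4 z99 0.106
hi [243. 311.] 233 [ 734.5 -318.8] [30.9 43.4] 0.1 z99 0.1
rod (array([693.1, -27.2]), array([405.5,  15.9]), 86.5)
[[17, 122, 239], [18, 123, 239], [17, 129, 235], [16, 130, 230], [17, 125, 236], [18, 120, 243], [16, 134, 224], [16, 131, 231], [16, 130, 231], [16, 129, 232], [17, 129, 232], [21, 110, 250], [17, 124, 239], [16, 135, 219], [18, 121, 242], [16, 130, 229], [17, 128, 236], [18, 122, 240], [17, 126, 236], [16, 134, 223]]
[[[15, 163, 207], [15, 160, 209], [14, 161, 209]], [[14, 163, 196], [14, 161, 193], [14, 161, 192]]]
```

```bash
cat >> meas.py <<'E'
    ck=((hsv[...,1]<146)&(hsv[...,0]>13)&(hsv[...,0]<24)&(hsv[...,2]>(150 if nm[0]=="t" else 120))&(X>.35)&(X<.65)&(Y<.25)&(Y>0)&(Z<.02))
    m=cv2.morphologyEx(ck.astype(np.uint8),cv2.MORPH_CLOSE,np.ones((5,5),np.uint8))
    print("cork",rect(big(m),.004))
E
python3 meas.py | egrep "cork|0$"
```

```text
top0
cork (array([534.8, 143.5]), array([109.7, 111.1]), 82.6)
scene0
red top [0.4379 0.3242 0.0332] 40
cork (array([504.5, 119.8]), array([249.5, 297.8]), 90.0)
```

```bash
cat > plan.py <<'E'
import sys,numpy as np
from scipy.spatial.transform import Rotation as R
from rig import env
def plan(x,y,z,yaw,step=45,pos=None,rot=None,n=None,show=True,dec=0):
    """mm, deg(yaw of tool z axis). prints rows in tool axes"""
    s=env.observe()
    p=np.array(s["position"])*1000 if pos is None else np.array(pos,float); r=R.from_matrix(s["tool_rot"]) if rot is None else rot
    c,sn=np.cos(np.radians(yaw)),np.sin(np.radians(yaw))
    G=R.from_matrix(np.array([[sn,0,c],[-c,0,sn],[0,-1,0]]))
    g=np.array([x,y,z],float)
    rv=(r.inv()*G).as_rotvec()
    k=int(max(np.ceil(np.linalg.norm(g-p)/step),np.ceil(np.linalg.norm(rv)/0.15),1))
    if n is None: n=int(np.ceil(k/5)*5)
    rows=[]
    k=n if k>n-1 or n==5 else n-1
    p0=p.copy()
    for i in range(n):
        if i<k:
            t=np.round(rv/k,3); w=p0+(g-p0)*(i+1)/k
            d=np.round(r.inv().apply(w-p),dec)
        else: t=np.zeros(3); d=np.round(r.inv().apply(g-p),dec)
        p=p+r.apply(d); r=r*R.from_rotvec(t); rows.append(list(d+0)+list(t+0))
    if show:
        for j in range(0,n,5): print("CALL",", ".join(f"{v:g}" for q in rows[j:j+5] for v in q))
        print("end",p.round(1))
    return p,r
def st():
    s=env.observe(); T=np.array(s["tool_rot"]); print("t",round(s["time_s"],2),"p",(np.array(s["position"])*1000).round(1),"yaw",np.degrees(np.arctan2(T[1,2],T[0,2])).round(2),"down",T[:,1].round(4),"F",np.round(s["ft_force"],1),"w",round(s["grip_width"]*1000,1))
if __name__=="__main__":
    st(); v=[float(a) for a in sys.argv[1:]]
    if v: plan(*v[:4],**({"step":v[4]} if len(v)>4 else {}),dec=1 if len(v)>5 else 0)
E
python3 plan.py 450 16 330 78.7 50
```

```text
t 0.15 p [218.5 504.5 238.9] yaw 66.58 down [-6.e-04 -9.e-04 -1.e+00] F [-0.8  0.5 -0.7] w 85.0
CALL 29, -6, -25, 0, -0.015, 0, 29, -7, -26, 0, -0.015, 0, 28, -6, -27, 0, -0.015, 0, 28, -7, -26, 0, -0.015, 0, 27, -6, -28, 0, -0.015, 0
CALL 27, -7, -27, 0, -0.015, 0, 27, -6, -28, 0, -0.015, 0, 26, -7, -28, 0, -0.015, 0, 26, -6, -29, 0, -0.015, 0, 25, -7, -29, 0, -0.015, 0
CALL 25, -6, -30, 0, -0.015, 0, 25, -7, -30, 0, -0.015, 0, 24, -6, -30, 0, -0.015, 0, 23, -7, -30, 0, -0.015, 0, 0, 0, -1, 0, 0, 0
end [449.6  15.6 330.2]
```

Call:
{"method": "move_arm", "body": {
  "targets": [29,-6,-25,0,-0.015,0,29,-7,-26,0,-0.015,0,28,-6,-27,0,-0.015,0,28,-7,-26,0,-0.015,0,27,-6,-28,0,-0.015,0],
  "hand": 1
}}

```text
time_s: 0.78
position: [0.3012, 0.3287, 0.2714]
tool_rot: [[0.945, -0.0, 0.327], [-0.327, -0.0, 0.945], [-0.0, -1.0, -0.0]]
ft_force: [0.2, 0.3, 0.7]
grip_width: 0.0852
```

Call:
{"method": "move_arm", "body": {
  "targets": [27,-7,-27,0,-0.015,0,27,-6,-28,0,-0.015,0,26,-7,-28,0,-0.015,0,26,-6,-29,0,-0.015,0,25,-7,-29,0,-0.015,0]
}}

```text
time_s: 1.4
position: [0.3839, 0.1548, 0.3044]
tool_rot: [[0.967, -0.0, 0.255], [-0.255, -0.0, 0.967], [-0.0, -1.0, -0.0]]
ft_force: [0.6, -0.3, 0.4]
grip_width: 0.0853
```

Call:
{"method": "move_arm", "body": {
  "targets": [25,-6,-30,0,-0.015,0,25,-7,-30,0,-0.015,0,24,-6,-30,0,-0.015,0,23,-7,-30,0,-0.015,0,0,0,-1,0,0,0]
}}

```text
time_s: 2.02
position: [0.4504, 0.014, 0.3301]
tool_rot: [[0.98, -0.0, 0.2], [-0.2, -0.0, 0.98], [-0.0, -1.0, -0.0]]
ft_force: [-0.4, 0.6, 0.2]
grip_width: 0.0855
```

```bash
cat > snap.py <<'E'
import sys,numpy as np,cv2
from rig import env,get_image
from plan import st
def snap(name):
    s=env.observe(); im=get_image("wrist")
    T=np.eye(4);T[:3,:3]=s["tool_rot"];T[:3,3]=s["position"]
    C=T@im["mount"]  # cam->world
    im["R"]=C[:3,:3].T; im["t"]=-C[:3,:3].T@C[:3,3]
    np.savez(f"pics/{name}.npz",**im); cv2.imwrite(f"pics/{name}.png",im["pixels"][:,:,::-1])
    return im
if __name__=="__main__":
    st(); snap(sys.argv[1])
E
python3 snap.py w1
```

```text
t 2.02 p [450.4  14.  330.1] yaw 78.44 down [-4.e-04 -1.e-04 -1.e+00] F [-0.4  0.6  0.2] w 85.5
```

View pics/w1.png

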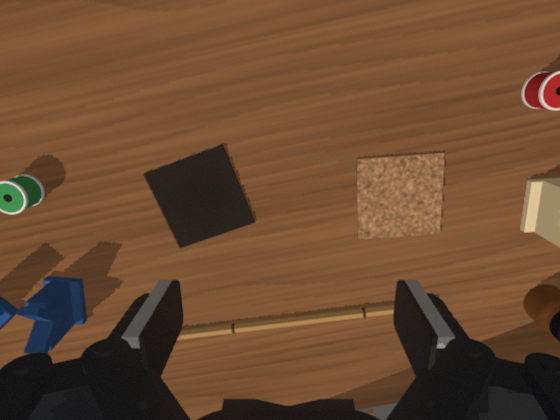

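Wrist view from above the middle: rubber pad at (200,195), cork pad at (402,195), both complete, with the rod at (300,320). I'll measure the pads here.

```bash
cat > pads.py <<'E'
from h import *
im=load("w1");hsv=cv2.cvtColor(im["pixels"],cv2.COLOR_RGB2HSV)
def fit(m,h,nm):
    c=max(cv2.findContours(m,cv2.RETR_EXTERNAL,cv2.CHAIN_APPROX_NONE)[0],key=cv2.contourArea)[:,0]
    q=ray(im,c,h)[:,:2]*1000
    r=cv2.minAreaRect(q.astype(np.float32)); 
    M=cv2.moments(cv2.drawContours(np.zeros_like(m),[c[:,None]],-1,1,-1),True)
    print(nm,np.round(r[0],1),np.round(r[1],1),round(r[2],1),"centroid",ray(im,[M['m10']/M['m00'],M['m01']/M['m00']],h)[0]*1000)
roi=np.zeros(hsv.shape[:2],bool);roi[130:260,120:280]=1
b=((hsv[...,2]<60)&roi).astype(np.uint8)
b=cv2.morphologyEx(b,cv2.MORPH_OPEN,np.ones((5,5)));fit(b,.004,"rubber")
roi[:]=0;roi[135:255,335:470]=1
print(hsv[170:220:20,370:430:20].reshape(-1,3).tolist(),hsv[190:220:20,310:340:20].reshape(-1,3).tolist())
k=((hsv[...,1]<np.median(hsv[170:220,370:430,1])+25)&(hsv[...,2]>95)&roi).astype(np.uint8)
k=cv2.morphologyEx(k,cv2.MORPH_CLOSE,np.ones((7,7)));k=cv2.morphologyEx(k,cv2.MORPH_OPEN,np.ones((9,9)));fit(k,.004,"cork")
E
python3 pads.py
```

```text
rubber [ 483.6 -108.2] [108.8 108.9] 8.4 centroid [ 481.21644298 -107.65723675    4.        ]
[[14, 124, 150], [14, 124, 165], [14, 125, 141], [14, 124, 152], [14, 122, 140], [14, 124, 173], [14, 123, 145], [13, 124, 162], [14, 123, 162]] [[13, 147, 120], [13, 147, 116], [13, 147, 130], [14, 147, 125]]
cork [536.8 152.3] [188.9 160.4] 78.4 centroid [531.65032093 148.39312111   4.        ]
```

```bash
sed -i 's/hsv\[...,1\]<np.median(hsv\[170:220,370:430,1\])+25/hsv[...,1]<136/' pads.py; python3 pads.py | grep -v "\[\["; python3 plan.py 560 320 220 83 50; python3 -c "
from h import *
im=load('w1')
K=im['intrinsics']
def proj(X):
    c=im['R']@np.array(X)+im['t']; return (K@c/c[2])[:2]
print(proj([.4836,-.1082,.004]),proj([.535,.143,.004]))"
```

```text
rubber [ 483.6 -108.2] [108.8 108.9] 8.4 centroid [ 481.21644298 -107.65723675    4.        ]
cork [534.5 144.9] [110.7 110.3] 82.6 centroid [531.92240119 145.35562152   4.        ]
t 2.08 p [449.7  15.1 330. ] yaw 78.5 down [-8.e-04  4.e-04 -1.e+00] F [-0.2  0.9  0.5] w 85.1
CALL 5, 12, 36, 0, -0.009, 0, 6, 12, 35, 0, -0.009, 0, 6, 13, 36, 0, -0.009, 0, 6, 12, 35, 0, -0.009, 0, 6, 12, 36, 0, -0.009, 0
CALL 7, 12, 35, 0, -0.009, 0, 8, 13, 35, 0, -0.009, 0, 7, 12, 36, 0, -0.009, 0, 8, 12, 35, 0, -0.009, 0, 0, 0, 0, 0, 0, 0
end [560.2 320.2 220. ]
[200.16910527 197.90318142] [398.11006314 197.73676132]
```

Call:
{"method": "move_arm", "body": {
  "targets": [5,12,36,0,-0.009,0,6,12,35,0,-0.009,0,6,13,36,0,-0.009,0,6,12,35,0,-0.009,0,6,12,36,0,-0.009,0]
}}

```text
time_s: 2.7
position: [0.5095, 0.1878, 0.2688]
tool_rot: [[0.988, -0.001, 0.152], [-0.152, 0.0, 0.988], [-0.001, -1.0, -0.0]]
ft_force: [-0.1, -0.5, 0.6]
grip_width: 0.0854
```

Call:
{"method": "move_arm", "body": {
  "targets": [7,12,35,0,-0.009,0,8,13,35,0,-0.009,0,7,12,36,0,-0.009,0,8,12,35,0,-0.009,0,0,0,0,0,0,0]
}}

```text
time_s: 3.32
position: [0.5583, 0.3236, 0.2184]
tool_rot: [[0.993, -0.003, 0.114], [-0.114, -0.001, 0.993], [-0.003, -1.0, -0.001]]
ft_force: [0.1, -1.6, -0.2]
grip_width: 0.0854
```

```bash
python3 snap.py w2
```

```text
t 3.33 p [558.3 323.6 218.4] yaw 83.45 down [-3.e-03 -6.e-04 -1.e+00] F [ 0.1 -1.6 -0.2] w 85.4
```

View pics/w2.png

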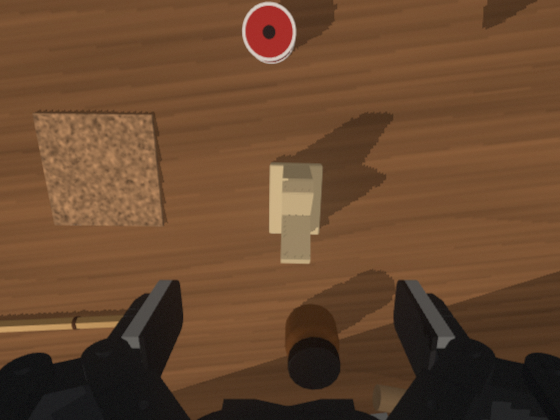

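The wood rest is at (296,212), squarely between the fingers. I'll measure it from this view.

```bash
cat > rest.py <<'E'
import sys
from h import *
im=load(sys.argv[1]);P=cloud(im)*1000
x,y=float(sys.argv[2]),float(sys.argv[3])
near=(np.hypot(P[...,0]-x,P[...,1]-y)<60)
m=near&(P[...,2]>22)&(P[...,2]<95)
p=P[m];r=cv2.minAreaRect(p[:,:2].astype(np.float32));print("block",np.round(r[0],1),np.round(r[1],1),round(r[2],1),"ztop",np.percentile(p[:,2],97).round(1))
m=(near&(P[...,2]>5)&(P[...,2]<95));p=P[m];r=cv2.minAreaRect(p[:,:2].astype(np.float32));print("all",np.round(r[0],1),np.round(r[1],1),round(r[2],1))
E
python3 rest.py w2 583 325; python3 plan.py 583 325 120 83 30
```

```text
block [582.9 327.6] [24.1 70.8] 81.7 ztop 80.9
all [582.8 327.8] [49.9 70.9] 82.3
t 3.38 p [558.4 322.4 219.4] yaw 83.39 down [-1.9e-03 -7.0e-04 -1.0e+00] F [-0.4 -0.2  0.3] w 85.4
CALL 5, 20, 1, 0, 0.001, 0, 5, 20, 1, 0, 0.001, 0, 5, 20, 1, 0, 0.001, 0, 4, 19, 1, 0, 0.001, 0, 5, 20, 2, 0, 0.001, 0
end [582.8 325.5 120.4]
```

Run:
```python
from plan import *
p,r=plan(583,326.5,110,82.2,n=5); plan(583,326.5,31,82.2,pos=p,rot=r,n=5,dec=1)
```

```text
CALL 5, 22, 1, 0, 0.004, 0, 5, 22, 2, 0, 0.004, 0, 4, 22, 1, 0, 0.004, 0, 5, 21, 2, 0, 0.004, 0, 5, 22, 1, 0, 0.004, 0
end [582.9 326.3 110.4]
CALL 0, 15.9, 0, 0, 0, 0, 0.1, 15.8, 0.1, 0, 0, 0, 0, 15.9, 0, 0, 0, 0, 0.1, 15.9, 0.1, 0, 0, 0, 0, 15.9, 0, 0, 0, 0
end [583.  326.5  31. ]
```

Call:
{"method": "move_arm", "body": {
  "targets": [5,22,1,0,0.004,0,5,22,2,0,0.004,0,4,22,1,0,0.004,0,5,21,2,0,0.004,0,5,22,1,0,0.004,0]
}}

```text
time_s: 4.0
position: [0.584, 0.3245, 0.1116]
tool_rot: [[0.99, 0.001, 0.138], [-0.138, 0.0, 0.99], [0.001, -1.0, 0.0]]
ft_force: [0.1, 1.0, 0.5]
grip_width: 0.0855
```

Call:
{"method": "move_arm", "body": {
  "targets": [0,16,0,0,0,0,0,16,0,0,0,0,0,16,0,0,0,0,0,16,0,0,0,0,0,15,0,0,0,0]
}}

```text
time_s: 4.62
position: [0.5842, 0.3249, 0.0313]
tool_rot: [[0.991, -0.0, 0.137], [-0.137, -0.0, 0.991], [-0.0, -1.0, -0.0]]
ft_force: [-0.1, 0.2, 0.6]
grip_width: 0.0854
```

Call:
{"method": "move_arm", "body": {
  "targets": [0,0,0,0,0,0,0,0,0,0,0,0,0,0,0,0,0,0,0,0,0,0,0,0,0,0,0,0,0,0],
  "hand": -1,
  "squeeze": 35
}}

```text
time_s: 5.25
position: [0.5847, 0.3251, 0.0331]
tool_rot: [[0.991, 0.001, 0.137], [-0.137, 0.001, 0.991], [0.001, -1.0, 0.001]]
ft_force: [0.8, 0.1, 4.3]
grip_width: 0.0238
```

Call:
{"method": "move_arm", "body": {
  "targets": [0,0,0,0,0,0,0,0,0,0,0,0,0,0,0,0,0,0,0,0,0,0,0,0,0,0,0,0,0,0]
}}

```text
time_s: 5.88
position: [0.5847, 0.3251, 0.0331]
tool_rot: [[0.991, 0.001, 0.137], [-0.137, 0.001, 0.991], [0.001, -1.0, 0.001]]
ft_force: [0.4, 0.7, 5.5]
grip_width: 0.0235
```

```bash
python3 snap.py w3
```

```text
t 5.88 p [584.7 325.1  33.1] yaw 82.11 down [ 1.4e-03  5.0e-04 -1.0e+00] F [0.4 0.7 5.5] w 23.5
```

View pics/w3.png

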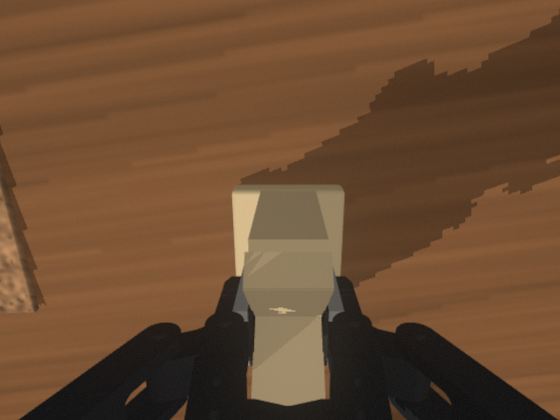

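```bash
cat > vfit.py <<'E'
import sys
from h import *
im=load(sys.argv[1]); M=im["mount"];K=im["intrinsics"];z=im["z_map"];h,w=z.shape
u,v=np.meshgrid(np.arange(w),np.arange(h))
c=np.stack([(u-K[0,2])/K[0,0]*z,(v-K[1,2])/K[1,1]*z,z,np.ones_like(z)],-1)
T=(c@M.T)[...,:3]*1000
for r0 in range(185,410,12):
    print(r0,T[r0,288].round(1), T[r0,258].round(1))
E
python3 vfit.py w3
```

```text
185 [-37.6  30.9   0.7] [-37.7  30.5 -13.1]
197 [-37.4  12.    0.6] [-34.5  21.9 -12.5]
209 [-37.2  -3.    0.6] [-37.3  -3.  -10.5]
221 [-37.7 -17.1   0.6] [-37.4 -16.3  -9.5]
233 [-37.  -26.2   0.6] [-37.5 -27.3  -8.7]
245 [-35.7 -32.3   0.6] [-35.9 -32.8  -8.3]
257 [-36.6 -42.3   0.6] [-36.6 -42.3  -7.6]
269 [-34.1 -44.6   0.6] [-34.3 -44.8  -7.4]
281 [-32.1 -47.4   0.6] [-31.4 -46.2  -7.4]
293 [-27.4 -45.5   0.6] [-27.2 -45.3  -7.6]
305 [-16.7 -34.9   0.6] [-16.4 -34.5  -8.7]
317 [ -2.8 -21.1   0.6] [ -2.5 -20.6 -10.1]
329 [  0.1 -24.    0.6] [  0.4 -23.5 -10. ]
341 [  3.4 -26.1   0.6] [  3.3 -26.3  -9.8]
353 [  5.8 -29.3   0.6] [  6.9 -28.1  -9.8]
365 [  9.3 -31.1   0.6] [  8.4 -32.1  -9.5]
377 [ 11.6 -34.1   0.6] [ 11.6 -34.1  -9.5]
389 [ 13.6 -37.2   0.6] [ 13.9 -36.9  -9.3]
401 [ 17.  -38.7   0.6] [ -9.7 -64.7  -6.6]
```

The rest is gripped at a width of 23.5 mm, with its centre about 2.3 mm behind the TCP along tool x. I'll lift it and carry it to the cork pad.

Run:
```python
from plan import *
st()
p,r=plan(584,325,90,82.1,n=5); p,r=plan(538,143.5,90,78.7,pos=p,rot=r,n=10,dec=0); p,r=plan(538,143.5,47,78.7,pos=p,rot=r,n=5)
```

```text
t 5.92 p [584.7 325.1  33.1] yaw 82.11 down [ 1.5e-03  6.0e-04 -1.0e+00] F [0.2 1.3 5. ] w 23.4
CALL 0, -11, 0, 0, 0, 0, 0, -12, 0, 0, 0, 0, 0, -11, 0, 0, 0, 0, -1, -12, 0, 0, 0, 0, 0, -11, 0, 0, 0, 0
end [583.6 325.2  90.1]
CALL -2, 0, -21, 0, 0.007, 0, -2, 0, -20, 0, 0.007, 0, -2, 0, -21, 0, 0.007, 0, -2, 0, -21, 0, 0.007, 0, -2, 0, -21, 0, 0.007, 0
CALL -1, 0, -20, 0, 0.007, 0, -2, 0, -21, 0, 0.007, 0, -1, 0, -21, 0, 0.007, 0, -1, 0, -21, 0, 0.007, 0, 0, 0, 0, 0, 0, 0
end [538.  143.2  89.9]
CALL 0, 9, 0, 0, -0.001, 0, 0, 8, 0, 0, -0.001, 0, 0, 9, 0, 0, -0.001, 0, 0, 8, 0, 0, -0.001, 0, 0, 9, 0, 0, -0.001, 0
end [538.  143.2  46.9]
```

Call:
{"method": "move_arm", "body": {
  "targets": [0,-11,0,0,0,0,0,-12,0,0,0,0,0,-11,0,0,0,0,-1,-12,0,0,0,0,0,-11,0,0,0,0]
}}

```text
time_s: 6.55
position: [0.5833, 0.3251, 0.0903]
tool_rot: [[0.991, 0.0, 0.137], [-0.137, 0.0, 0.991], [0.0, -1.0, 0.0]]
ft_force: [-0.3, 0.5, -2.1]
grip_width: 0.0236
```

Call:
{"method": "move_arm", "body": {
  "targets": [-2,0,-21,0,0.007,0,-2,0,-20,0,0.007,0,-2,0,-21,0,0.007,0,-2,0,-21,0,0.007,0,-2,0,-21,0,0.007,0]
}}

```text
time_s: 7.18
position: [0.5576, 0.2231, 0.0898]
tool_rot: [[0.985, 0.0, 0.172], [-0.172, 0.0, 0.985], [0.0, -1.0, 0.0]]
ft_force: [-0.8, -0.3, -1.6]
grip_width: 0.0235
```

Call:
{"method": "move_arm", "body": {
  "targets": [-1,0,-20,0,0.007,0,-2,0,-21,0,0.007,0,-1,0,-21,0,0.007,0,-1,0,-21,0,0.007,0,0,0,0,0,0,0]
}}

```text
time_s: 7.8
position: [0.5375, 0.1415, 0.0894]
tool_rot: [[0.979, -0.0, 0.202], [-0.202, -0.0, 0.979], [-0.0, -1.0, -0.0]]
ft_force: [-0.2, -0.4, -0.8]
grip_width: 0.0236
```

Call:
{"method": "move_arm", "body": {
  "targets": [0,9,0,0,0,0,0,8,0,0,0,0,0,9,0,0,0,0,0,8,0,0,0,0,0,0,0,0,0,0]
}}

```text
time_s: 8.43
position: [0.5373, 0.1431, 0.0545]
tool_rot: [[0.98, -0.002, 0.199], [-0.199, -0.0, 0.98], [-0.001, -1.0, -0.0]]
ft_force: [-0.2, 0.3, -1.6]
grip_width: 0.0233
```

```bash
python3 snap.py w4
python3 - <<'E'
from plan import *
p,r=plan(538,143.5,42,78.7,n=5,dec=1)
E
python3 vfit.py w4 | awk '$1==185||$1==209||$1==305||$1==353||$1==377'
```

```text
t 8.43 p [537.3 143.1  54.5] yaw 78.51 down [-1.5e-03 -1.0e-04 -1.0e+00] F [-0.2  0.3 -1.6] w 23.3
CALL 0.1, 2.6, 0.1, 0, -0.001, 0, 0, 2.6, 0.1, 0, -0.001, 0, 0.1, 2.6, 0.1, 0, -0.001, 0, 0, 2.6, 0, 0, -0.001, 0, 0.1, 2.7, 0.1, 0, -0.001, 0
end [538.  143.5  42. ]
185 [-37.2  32.3   0.7] [-37.7  30.5 -13. ]
209 [-37.4  -3.4   0.7] [-37.7  -4.2 -10.4]
305 [-16.3 -34.2   0.6] [-16.8 -34.9  -8.6]
353 [  5.8 -29.3   0.6] [  6.5 -28.4  -9.7]
377 [ 11.6 -34.1   0.6] [ 11.7 -33.9  -9.4]
```

View pics/w4.png

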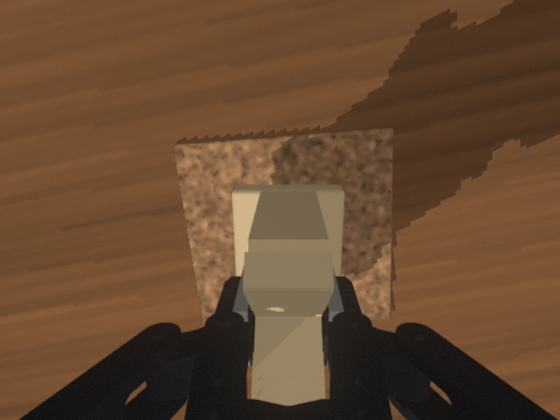

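```bash
cat > e.py <<'E'
from h import *
im=load("w4")
L=ray(im,[[177.5,146],[199,290]],.004)[:,:2]*1000; Rr=ray(im,[[393,129],[392,230]],.004)[:,:2]*1000; N=ray(im,[[178,144],[392,129]],.004)[:,:2]*1000
a=np.radians(8.0); ux=np.array([np.cos(a),-np.sin(a)]);uy=np.array([np.sin(a),np.cos(a)])
for n,q in(("L",L),("R",Rr),("N",N)): print(n,q.round(1).tolist(),"dir",np.degrees(np.arctan2(*(q[1]-q[0])[::-1])).round(1),"ux",(q@ux).round(1),"uy",(q@uy).round(1))
cu=(Rr@uy).mean()/2+(L@uy).mean()/2; cx=(N@ux).mean()+55; print("center",ux*cx+uy*cu,(Rr@uy).mean()-(L@uy).mean())
E
python3 e.py
```

```text
L [[475.1, 100.5], [555.6, 88.7]] dir -8.3 ux [456.5 537.8] uy [165.6 165.2]
R [[488.2, 206.3], [541.1, 199.8]] dir -7.0 ux [454.7 508. ] uy [272.2 273.1]
N [[474.2, 101.0], [488.1, 205.8]] dir 82.4 ux [455.5 454.7] uy [166.1 271.7]
center [535.62594544 145.91712311] 107.27460717406302
```

Run:
```python
from plan import *
p,r=plan(538,144.4,42,78.7,n=5,dec=1)
```

```text
CALL 0, 2.6, 0.3, 0, -0.001, 0, 0, 2.6, 0.2, 0, -0.001, 0, 0.1, 2.6, 0.3, 0, -0.001, 0, 0, 2.6, 0.3, 0, -0.001, 0, 0, 2.7, 0.2, 0, -0.001, 0
end [538.  144.4  42. ]
```

Call:
{"method": "move_arm", "body": {
  "targets": [0,2.5,0.3,0,-0.001,0,0,2.5,0.3,0,-0.001,0,0.1,2.5,0.3,0,-0.001,0,0,2.5,0.3,0,0,0,0,2.5,0,0,0,0]
}}

```text
time_s: 9.1
position: [0.538, 0.1442, 0.0426]
tool_rot: [[0.981, -0.0, 0.196], [-0.196, -0.0, 0.981], [-0.0, -1.0, -0.0]]
ft_force: [-0.6, -0.5, -2.5]
grip_width: 0.0236
```

Call:
{"method": "move_arm", "body": {
  "targets": [0,1,0,0,0,0,0,1,0,0,0,0,0,1,0,0,0,0,0,1,0,0,0,0,0,0.5,0,0,0,0]
}}

```text
time_s: 9.72
position: [0.538, 0.1442, 0.0383]
tool_rot: [[0.981, 0.0, 0.196], [-0.196, -0.0, 0.981], [0.0, -1.0, -0.0]]
ft_force: [-0.9, 0.1, -1.7]
grip_width: 0.0231
```

Call:
{"method": "move_arm", "body": {
  "targets": [0,0.4,0,0,0,0,0,0.4,0,0,0,0,0,0.4,0,0,0,0,0,0.3,0,0,0,0,0,0,0,0,0,0]
}}

```text
time_s: 10.35
position: [0.538, 0.1442, 0.0371]
tool_rot: [[0.981, 0.0, 0.196], [-0.196, -0.0, 0.981], [0.0, -1.0, 0.0]]
ft_force: [-2.3, -0.5, 2.8]
grip_width: 0.0235
```

Call:
{"method": "move_arm", "body": {
  "targets": [0,0,0,0,0,0,0,0,0,0,0,0,0,0,0,0,0,0,0,0,0,0,0,0,0,0,0,0,0,0],
  "hand": 1
}}

```text
time_s: 10.98
position: [0.538, 0.1442, 0.0368]
tool_rot: [[0.981, -0.0, 0.197], [-0.197, -0.0, 0.981], [-0.0, -1.0, -0.0]]
ft_force: [-0.3, 0.3, -0.5]
grip_width: 0.085
```

Call:
{"method": "move_arm", "body": {
  "targets": [0,-20,0,0,0,0,0,-40,0,0,0,0,0,-50,0,0,0,0,0,-50,0,0,0,0,0,-40,0,0,0,0]
}}

```text
time_s: 11.6
position: [0.538, 0.1442, 0.239]
tool_rot: [[0.981, 0.002, 0.197], [-0.197, 0.0, 0.981], [0.002, -1.0, 0.0]]
ft_force: [1.0, -0.1, -1.3]
grip_width: 0.086
```

```bash
python3 snap.py w5; python3 rest.py w5 535 144; python3 plan.py 570 -338 220 75 45
```

```text
t 11.6 p [538.  144.2 239. ] yaw 78.67 down [ 1.6e-03  1.0e-04 -1.0e+00] F [ 1.  -0.1 -1.3] w 86.0
block [535.9 144.9] [24.3 70.7] 78.6 ztop 85.0
all [534.8 144.1] [106.7 105.6] 85.6
t 11.65 p [539.5 144.4 244.1] yaw 78.68 down [ 9.9e-03  5.0e-04 -1.0e+00] F [ 0.8 -0.2  4.7] w 85.8
CALL 9, 2, -33, 0, 0.005, 0.001, 9, 1, -34, 0, 0.005, 0.001, 9, 2, -33, 0, 0.005, 0.001, 10, 2, -33, 0, 0.005, 0.001, 9, 2, -33, 0, 0.005, 0.001
CALL 10, 1, -33, 0, 0.005, 0.001, 10, 2, -34, 0, 0.005, 0.001, 10, 2, -33, 0, 0.005, 0.001, 10, 1, -33, 0, 0.005, 0.001, 10, 2, -32, 0, 0.005, 0.001
CALL 11, 1, -33, 0, 0.005, 0.001, 11, 2, -33, 0, 0.005, 0.001, 11, 2, -33, 0, 0.005, 0.001, 11, 1, -33, 0, 0.005, 0.001, 0, 0, 0, 0, 0, 0
end [ 570.3 -338.4  220.3]
```

View pics/w5.png

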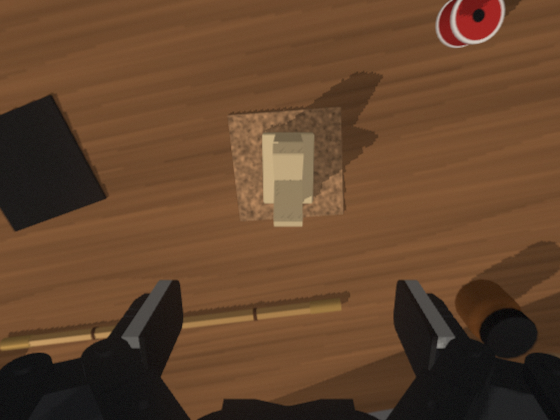

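The wood rest stands centred on the cork pad, at (288,168) with the pad around (288,163). The fit puts them within about 1 mm of each other. Next is the blue rest.

Call:
{"method": "move_arm", "body": {
  "targets": [9,2,-33,0,0.005,0,9,1,-34,0,0.005,0,9,2,-33,0,0.005,0,10,2,-33,0,0.005,0,9,2,-33,0,0.005,0]
}}

```text
time_s: 12.28
position: [0.5487, -0.0288, 0.2275]
tool_rot: [[0.975, -0.0, 0.221], [-0.221, 0.0, 0.975], [-0.0, -1.0, 0.0]]
ft_force: [0.3, 0.3, 0.1]
grip_width: 0.0853
```

Call:
{"method": "move_arm", "body": {
  "targets": [10,1,-33,0,0.005,0,10,2,-34,0,0.005,0,10,2,-33,0,0.005,0,10,1,-33,0,0.005,0,10,2,-32,0,0.005,0]
}}

```text
time_s: 12.9
position: [0.5593, -0.201, 0.2195]
tool_rot: [[0.969, -0.0, 0.246], [-0.246, 0.0, 0.969], [-0.0, -1.0, 0.0]]
ft_force: [-0.0, -0.1, 0.1]
grip_width: 0.0854
```

Call:
{"method": "move_arm", "body": {
  "targets": [11,1,-33,0,0.005,0,11,2,-33,0,0.005,0,11,2,-33,0,0.005,0,11,1,-33,0,0.005,0,0,0,0,0,0,0]
}}

```text
time_s: 13.52
position: [0.5681, -0.3406, 0.2126]
tool_rot: [[0.964, -0.001, 0.267], [-0.267, 0.001, 0.964], [-0.001, -1.0, 0.0]]
ft_force: [0.3, 1.4, 0.5]
grip_width: 0.0854
```

```bash
python3 snap.py w6a; python3 snap.py w6; python3 rest.py w6 592 -338
python3 - <<'E'
from plan import *
st()
E
```

```text
t 13.53 p [ 568.1 -340.6  212.6] yaw 74.51 down [-1.e-03  5.e-04 -1.e+00] F [0.3 1.4 0.5] w 85.4
t 13.57 p [ 568.3 -339.2  213. ] yaw 74.58 down [-7.e-04  9.e-04 -1.e+00] F [-1.4 -0.2 -0.3] w 85.3
block [ 591.7 -337.9] [24.2 70.5] 73.4 ztop 80.9
all [ 591.8 -337.8] [49.6 70.5] 73.6
t 13.62 p [ 568.5 -338.3  213.4] yaw 74.65 down [-5.e-04  7.e-04 -1.e+00] F [-0.2  0.   0.5] w 85.6
```

View pics/w6.png

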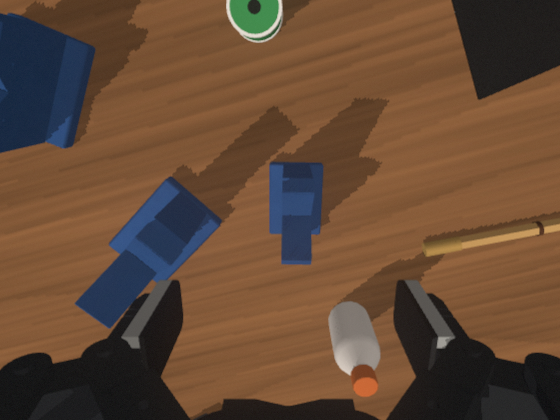

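```bash
python3 - <<'E'
from h import *
for n in ("w6","top0","scene0"):
    P=cloud(load(n))*1000; P=P.reshape(-1,3); P=P[(P[:,2]>8)&(P[:,2]<150)]
    a=np.radians(73.5); z=np.array([np.cos(a),np.sin(a)]);x=np.array([np.sin(a),-np.cos(a)])
    d=P[:,:2]-[591.7,-338]; X,Z=d@x,d@z
    for lo,hi in((-22,22),(-50,50)):
        m=(abs(X)<100)&(X>lo)&(X<hi)&(Z<-28)&(Z>-150); print(n,lo,hi,"nearest low",np.sort(Z[m])[-5:].round(0),"high>90",np.sort(Z[m&(P[:,2]>85)])[-4:].round(0))
E
python3 - <<'E'
from plan import *
p,r=plan(592.3,-338,110,73.5,n=5); plan(592.3,-338,32,73.5,pos=p,rot=r,n=5)
E
```

```text
w6 -22 22 nearest low [-76. -76. -76. -75. -74.] high>90 [-84. -84. -84. -84.]
w6 -50 50 nearest low [-73. -73. -73. -73. -72.] high>90 [-84. -84. -84. -84.]
top0 -22 22 nearest low [-80. -78. -77. -76. -61.] high>90 [-88. -87. -87. -87.]
top0 -50 50 nearest low [-76. -75. -75. -61. -43.] high>90 [-88. -87. -87. -87.]
scene0 -22 22 nearest low [-83. -82. -81. -80. -78.] high>90 [-86. -85. -85. -83.]
scene0 -50 50 nearest low [-75. -75. -74. -74. -73.] high>90 [-86. -85. -85. -83.]
CALL 5, 21, 1, 0, 0.004, 0, 4, 20, 2, 0, 0.004, 0, 5, 21, 1, 0, 0.004, 0, 4, 21, 1, 0, 0.004, 0, 5, 20, 2, 0, 0.004, 0
end [ 592.5 -337.7  110.4]
CALL 0, 16, 0, 0, 0, 0, 0, 15, 0, 0, 0, 0, 0, 16, 0, 0, 0, 0, 0, 16, 0, 0, 0, 0, 0, 15, 0, 0, 0, 0
end [ 592.4 -337.7   32.4]
```

Call:
{"method": "move_arm", "body": {
  "targets": [5,21,1,0,0.004,0,4,20,1,0,0.004,0,5,21,1,0,0.004,0,4,21,0,0,0.004,0,5,20,1,0,0.004,0],
  "hand": 0.5
}}

```text
time_s: 14.25
position: [0.5922, -0.3399, 0.1104]
tool_rot: [[0.959, 0.0, 0.283], [-0.283, 0.0, 0.959], [0.0, -1.0, 0.0]]
ft_force: [-0.6, 0.3, 0.7]
grip_width: 0.0642
```

Call:
{"method": "move_arm", "body": {
  "targets": [0,16,0,0,0,0,0,15,0,0,0,0,0,16,0,0,0,0,0,16,0,0,0,0,0,15,0,0,0,0]
}}

```text
time_s: 14.88
position: [0.5917, -0.341, 0.0318]
tool_rot: [[0.959, -0.0, 0.284], [-0.284, 0.0, 0.959], [-0.0, -1.0, 0.0]]
ft_force: [0.2, 0.1, 0.9]
grip_width: 0.0644
```

Call:
{"method": "move_arm", "body": {
  "targets": [0,0,0,0,0,0,0,0,0,0,0,0,0,0,0,0,0,0,0,0,0,0,0,0,0,0,0,0,0,0],
  "hand": -1,
  "squeeze": 60
}}

```text
time_s: 15.5
position: [0.5922, -0.3412, 0.0337]
tool_rot: [[0.959, 0.001, 0.284], [-0.284, -0.001, 0.959], [0.001, -1.0, -0.0]]
ft_force: [0.1, 0.8, 5.7]
grip_width: 0.0235
```

Call:
{"method": "move_arm", "body": {
  "targets": [0,0,0,0,0,0,0,0,0,0,0,0,0,0,0,0,0,0,0,0,0,0,0,0,0,0,0,0,0,0]
}}

```text
time_s: 16.12
position: [0.5922, -0.3412, 0.0336]
tool_rot: [[0.959, 0.001, 0.284], [-0.284, -0.001, 0.959], [0.001, -1.0, -0.0]]
ft_force: [0.7, 1.6, 6.4]
grip_width: 0.0234
```

```bash
python3 snap.py w7;python3 vfit.py w7 | awk '$1==185||$1==209||$1==221||$1==305||$1==353||$1==377'
python3 - <<'E'
from plan import *
p,r=plan(592,-337.7,125,73.5,n=5); p,r=plan(487.5,-110,125,78.7,pos=p,rot=r,n=10,dec=0); p,r=plan(487.5,-110,55,78.7,pos=p,rot=r,n=5)
E
```

```text
t 16.12 p [ 592.2 -341.2   33.6] yaw 73.51 down [ 1.2e-03 -8.0e-04 -1.0e+00] F [0.7 1.6 6.4] w 23.4
185 [-36.8  34.2   0.7] [-36.8  34.1 -13.3]
209 [-36.5  -0.4   0.7] [-36.3   0.1 -10.7]
221 [-36.5 -13.7   0.7] [-36.4 -13.4  -9.7]
305 [-16.8 -34.9   0.7] [-17.6 -36.1  -8.5]
353 [  6.2 -28.8   0.6] [  7.2 -27.5  -9.8]
377 [ 12.1 -33.4   0.6] [ 11.6 -33.9  -9.4]
CALL 0, -18, 1, 0, 0, 0, 0, -19, 0, 0, 0, 0, -1, -18, 1, 0, 0, 0, 0, -18, 1, 0, 0, 0, 0, -18, 0, 0, 0, 0
end [ 592.  -338.   124.6]
CALL -18, 0, 21, 0, -0.01, 0, -18, 0, 21, 0, -0.01, 0, -18, 0, 22, 0, -0.01, 0, -18, 0, 21, 0, -0.01, 0, -17, 0, 22, 0, -0.01, 0
CALL -18, 0, 22, 0, -0.01, 0, -17, -1, 22, 0, -0.01, 0, -17, 0, 22, 0, -0.01, 0, -16, 0, 22, 0, -0.01, 0, 0, 0, 0, 0, 0, 0
end [ 487.6 -110.4  125.3]
CALL 0, 14, 0, 0, 0, 0, 0, 14, 0, 0, 0, 0, 0, 14, 0, 0, 0, 0, 0, 14, 0, 0, 0, 0, 0, 14, 0, 0, 0, 0
end [ 487.7 -110.4   55.3]
```

View pics/w7.png

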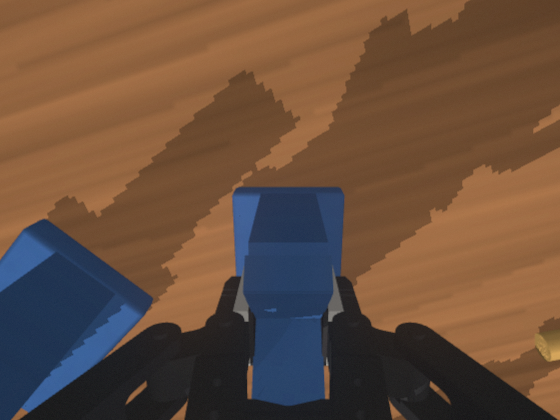

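Call:
{"method": "move_arm", "body": {
  "targets": [0,-18,1,0,0,0,0,-19,0,0,0,0,0,-18,0,0,0,0,0,-18,0,0,0,0,0,-18,0,0,0,0]
}}

```text
time_s: 16.8
position: [0.592, -0.34, 0.125]
tool_rot: [[0.959, -0.0, 0.284], [-0.284, 0.0, 0.959], [-0.0, -1.0, 0.0]]
ft_force: [-0.1, -0.5, -4.5]
grip_width: 0.0234
```

Call:
{"method": "move_arm", "body": {
  "targets": [-18,0,21,0,-0.01,0,-18,0,21,0,-0.01,0,-18,0,22,0,-0.01,0,-18,0,21,0,-0.01,0,-17,0,22,0,-0.01,0]
}}

```text
time_s: 17.42
position: [0.5341, -0.2126, 0.1245]
tool_rot: [[0.972, 0.0, 0.235], [-0.235, -0.0, 0.972], [0.0, -1.0, -0.0]]
ft_force: [0.4, 0.1, -4.4]
grip_width: 0.0233
```

Call:
{"method": "move_arm", "body": {
  "targets": [-18,0,22,0,-0.01,0,-17,0,22,0,-0.01,0,-17,0,22,0,-0.01,0,-16,0,22,0,-0.01,0,0,0,0,0,0,0]
}}

```text
time_s: 18.05
position: [0.4871, -0.1111, 0.1246]
tool_rot: [[0.981, -0.0, 0.195], [-0.195, 0.0, 0.981], [-0.0, -1.0, 0.0]]
ft_force: [-0.1, -0.6, -3.8]
grip_width: 0.0234
```

Call:
{"method": "move_arm", "body": {
  "targets": [0,16,0,0,0,0,0,18,0,0,0,0,0,18,0,0,0,0,0,18,0,0,0,0,0,0,0,0,0,0]
}}

```text
time_s: 18.68
position: [0.4877, -0.1129, 0.0533]
tool_rot: [[0.98, -0.002, 0.197], [-0.197, 0.001, 0.98], [-0.002, -1.0, 0.0]]
ft_force: [0.2, 0.3, -4.0]
grip_width: 0.023
```

```bash
python3 snap.py w8a; python3 snap.py w8;python3 vfit.py w8 | awk '$1==185||$1==209||$1==221||$1==305||$1==353||$1==377'
python3 - <<'E'
from plan import *
st()
E
```

```text
t 18.68 p [ 487.7 -112.9   53.3] yaw 78.63 down [-1.5e-03  6.0e-04 -1.0e+00] F [ 0.2  0.3 -4. ] w 23.0
t 18.73 p [ 488.1 -113.    54.1] yaw 78.64 down [-0.e+00 -1.e-04 -1.e+00] F [ 0.9 -1.2 -2.9] w 23.1
185 [-32.2  51.3   0.7] [-32.6  50.  -14.7]
209 [-36.3   0.    0.7] [-36.    1.  -10.8]
221 [-36.  -12.4   0.7] [-36.  -12.4  -9.8]
305 [-18.  -36.8   0.6] [-18.4 -37.4  -8.4]
353 [  6.6 -28.3   0.6] [  6.6 -28.3  -9.7]
377 [ 12.4 -33.2   0.6] [ 12.  -33.6  -9.5]
t 18.77 p [ 488.3 -113.    54.5] yaw 78.65 down [ 1.e-03 -5.e-04 -1.e+00] F [-1.3  0.6 -3.4] w 23.1
```

View pics/w8.png

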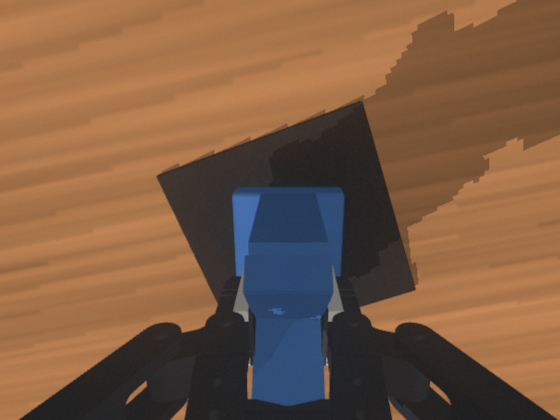

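Run:
```python
from h import *
from plan import *
im=load("w8")
c=ray(im,[[159,176.5],[362,102],[415,290]],.004)[:,:2]*1000
print(c.round(1).tolist(),np.linalg.norm(np.diff(c,axis=0),axis=1),"centre",(c[0]+c[2])/2)
```

```text
[[439.0, -169.4], [423.2, -63.3], [530.4, -47.8]] [107.26335802 108.31125728] centre [ 484.69681648 -108.57539704]
```

Run:
```python
from plan import *
p,r=plan(486.4,-109.6,41,78.7,n=5,dec=1)
```

```text
CALL -0.5, 2.7, 0.6, 0, 0, 0, -0.5, 2.7, 0.6, 0, 0, 0, -0.5, 2.7, 0.6, 0, 0, 0, -0.5, 2.7, 0.6, 0, 0, 0, -0.6, 2.7, 0.6, 0, 0, 0
end [ 486.4 -109.6   41. ]
```

Call:
{"method": "move_arm", "body": {
  "targets": [-0.5,2.5,0.8,0,0,0,-0.5,2.5,0.7,0,0,0,-0.5,2.5,0.7,0,0,0,-0.5,2.5,0.7,0,0,0,-0.5,2,0.2,0,0,0]
}}

```text
time_s: 19.4
position: [0.4858, -0.1089, 0.0416]
tool_rot: [[0.981, -0.0, 0.196], [-0.196, 0.0, 0.981], [-0.0, -1.0, 0.0]]
ft_force: [-0.1, 0.2, -3.7]
grip_width: 0.023
```

Call:
{"method": "move_arm", "body": {
  "targets": [0,0.5,0,0,0,0,0,0.5,0,0,0,0,0,0.5,0,0,0,0,0,0.5,0,0,0,0,0,0,0,0,0,0]
}}

```text
time_s: 20.02
position: [0.4859, -0.1089, 0.0398]
tool_rot: [[0.98, -0.0, 0.197], [-0.197, 0.0, 0.98], [-0.0, -1.0, 0.0]]
ft_force: [-0.4, 0.0, -3.8]
grip_width: 0.0234
```

Call:
{"method": "move_arm", "body": {
  "targets": [0,0.5,0,0,0,0,0,0.5,0,0,0,0,0,0.5,0,0,0,0,0,0.4,0,0,0,0,0,0.3,0,0,0,0]
}}

```text
time_s: 20.65
position: [0.4858, -0.1089, 0.0376]
tool_rot: [[0.98, -0.0, 0.197], [-0.197, 0.0, 0.98], [-0.0, -1.0, 0.0]]
ft_force: [-0.7, 1.5, -0.1]
grip_width: 0.0229
```

Call:
{"method": "move_arm", "body": {
  "targets": [0,0,0,0,0,0,0,0,0,0,0,0,0,0,0,0,0,0,0,0,0,0,0,0,0,0,0,0,0,0]
}}

```text
time_s: 21.28
position: [0.4859, -0.1089, 0.0376]
tool_rot: [[0.981, -0.0, 0.196], [-0.196, -0.0, 0.981], [-0.0, -1.0, -0.0]]
ft_force: [-0.4, 0.2, -3.1]
grip_width: 0.0229
```

Call:
{"method": "move_arm", "body": {
  "targets": [0,0.3,0,0,0,0,0,0.3,0,0,0,0,0,0,0,0,0,0,0,0,0,0,0,0,0,0,0,0,0,0]
}}

```text
time_s: 21.9
position: [0.4859, -0.1089, 0.0376]
tool_rot: [[0.981, 0.0, 0.196], [-0.196, -0.0, 0.981], [0.0, -1.0, -0.0]]
ft_force: [-3.5, 1.1, 7.0]
grip_width: 0.0227
```

Call:
{"method": "move_arm", "body": {
  "targets": [0,0,0,0,0,0,0,0,0,0,0,0,0,0,0,0,0,0,0,0,0,0,0,0,0,0,0,0,0,0],
  "hand": 1
}}

```text
time_s: 22.52
position: [0.4859, -0.1089, 0.037]
tool_rot: [[0.98, -0.0, 0.197], [-0.197, 0.0, 0.98], [-0.0, -1.0, 0.0]]
ft_force: [0.9, 0.4, -0.0]
grip_width: 0.0857
```

Call:
{"method": "move_arm", "body": {
  "targets": [0,-20,0,0,0,0,0,-40,0,0,0,0,0,-50,0,0,0,0,0,-50,0,0,0,0,0,-20,0,0,0,0]
}}

```text
time_s: 23.15
position: [0.4864, -0.1092, 0.2199]
tool_rot: [[0.981, 0.004, 0.196], [-0.196, -0.002, 0.981], [0.004, -1.0, -0.001]]
ft_force: [-0.4, 0.0, -0.0]
grip_width: 0.0859
```

```bash
python3 plan.py 465 14 330 78.7 40
```

```text
t 23.15 p [ 486.4 -109.2  219.9] yaw 78.67 down [ 0.0041 -0.0021 -1.    ] F [-0.4  0.  -0. ] w 85.9
CALL -9, -22, 23, 0, 0, 0.001, -9, -22, 24, 0, 0, 0.001, -9, -22, 23, 0, 0, 0.001, -9, -22, 23, 0, 0, 0.001, -9, -22, 23, 0, 0, 0.001
end [464.9  13.6 329.7]
```

Call:
{"method": "move_arm", "body": {
  "targets": [-9,-22,23,0,0,0,-9,-22,24,0,0,0,-9,-22,23,0,0,0,-9,-22,23,0,0,0,-9,-22,23,0,0,0]
}}

```text
time_s: 23.78
position: [0.4641, 0.0144, 0.3277]
tool_rot: [[0.98, -0.0, 0.197], [-0.197, 0.0, 0.98], [-0.0, -1.0, -0.0]]
ft_force: [1.0, -0.0, -0.2]
grip_width: 0.0856
```

Call:
{"method": "move_arm", "body": {
  "targets": [0,0,0,0,0,0,0,0,0,0,0,0,0,0,0,0,0,0,0,0,0,0,0,0,0,0,0,0,0,0]
}}

```text
time_s: 24.4
position: [0.4646, 0.0133, 0.3267]
tool_rot: [[0.98, -0.001, 0.197], [-0.197, 0.0, 0.98], [-0.001, -1.0, -0.0]]
ft_force: [-0.2, -0.1, 0.0]
grip_width: 0.0853
```

```bash
python3 snap.py w9; python3 rest.py w9 535 145; python3 rest.py w9 485 -109; sed 's/"w1"/"w9"/' pads.py > pads9.py
python3 - <<'E'
from h import *
# rod from w9
im=load("w9");hsv=cv2.cvtColor(im["pixels"],cv2.COLOR_RGB2HSV);P=cloud(im)*1000
print(hsv[325,[200,250,300,350]].tolist())
E
```

```text
t 24.4 p [464.6  13.3 326.7] yaw 78.64 down [-6.e-04  1.e-04 -1.e+00] F [-0.2 -0.1  0. ] w 85.3
block [536.  144.7] [25.4 70.8] 78.7 ztop 84.5
all [534.3 144. ] [106.6 107.5] 85.2
block [ 484.5 -108.4] [25.  70.2] 78.7 ztop 84.6
all [ 484.1 -109.5] [107.4 106.6] 4.3
[[16, 137, 141], [13, 146, 136], [14, 146, 140], [13, 147, 135]]
```

View pics/w9.png

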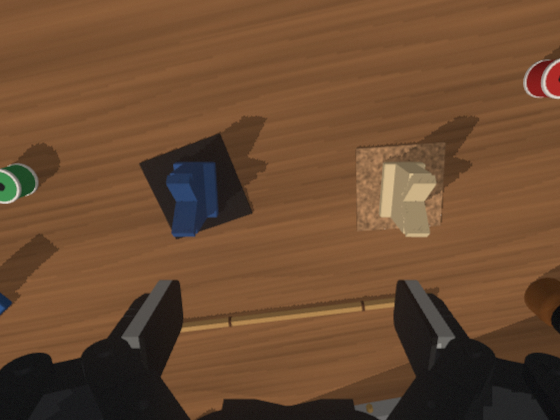

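Both rests are in place: wood at (535.9,144.7), blue at (484.5,-108.5), yaw 78.7° against a line angle of 78.5°. The midpoint is (510.2,18). Now the red spool.

```bash
python3 plan.py 425 322 200 78.7 45
```

```text
t 24.45 p [464.6  13.4 326.8] yaw 78.65 down [-3.e-04  1.e-04 -1.e+00] F [-0.9 -0.  -0.1] w 85.4
CALL -11, 14, 33, 0, 0, 0, -11, 14, 32, 0, 0, 0, -11, 14, 33, 0, 0, 0, -11, 14, 33, 0, 0, 0, -11, 14, 33, 0, 0, 0
CALL -11, 15, 32, 0, 0, 0, -11, 14, 33, 0, 0, 0, -11, 14, 33, 0, 0, 0, -11, 14, 33, 0, 0, 0, 0, 0, 0, 0, 0, 0
end [425.5 322.2 199.9]
```

Call:
{"method": "move_arm", "body": {
  "targets": [-11,14,33,0,0,0,-11,14,32,0,0,0,-11,14,33,0,0,0,-11,14,33,0,0,0,-11,14,33,0,0,0]
}}

```text
time_s: 25.08
position: [0.4427, 0.1863, 0.2566]
tool_rot: [[0.98, 0.0, 0.197], [-0.197, -0.0, 0.98], [0.0, -1.0, 0.0]]
ft_force: [0.7, -0.2, 0.5]
grip_width: 0.0854
```

Call:
{"method": "move_arm", "body": {
  "targets": [-11,14,32,0,0,0,-11,14,33,0,0,0,-11,14,33,0,0,0,-11,14,33,0,0,0,0,0,0,0,0,0]
}}

```text
time_s: 25.7
position: [0.4246, 0.3237, 0.1998]
tool_rot: [[0.981, -0.002, 0.194], [-0.194, -0.001, 0.981], [-0.002, -1.0, -0.001]]
ft_force: [0.3, -0.2, -0.4]
grip_width: 0.0853
```

```bash
python3 snap.py w10a; python3 snap.py w10
python3 - <<'E'
from h import *
from plan import *
im=load("w10");P=cloud(im)*1000
m=(P[...,2]>30)&(P[...,2]<45)&(np.hypot(P[...,0]-436,P[...,1]-322)<60)
(c,r)=cv2.minEnclosingCircle(np.argwhere(m)[:,::-1].astype(np.float32).reshape(-1,1,2))
print(c,r,ray(im,[c],.036)*1000, P[m].mean(0))
p,r=plan(437,322,90,78.7,n=5);
E
```

```text
t 25.7 p [424.6 323.7 199.8] yaw 78.82 down [-2.1e-03 -7.0e-04 -1.0e+00] F [ 0.3 -0.2 -0.4] w 85.3
t 25.75 p [425.1 322.7 200.5] yaw 78.76 down [-9.e-04 -6.e-04 -1.e+00] F [ 0.3 -0.4  0.7] w 85.3
(289.8846130371094, 199.7051239013672) 24.700305938720703 [[435.55568227 322.90775613  36.        ]] [435.6671171  322.9177537   35.64645456]
CALL 2, 22, 0, 0, 0, 0, 3, 22, 1, 0, 0, 0, 2, 23, 0, 0, 0, 0, 2, 22, 1, 0, 0, 0, 2, 22, 0, 0, 0, 0
end [436.7 321.9  90.1]
```

View pics/w10.png

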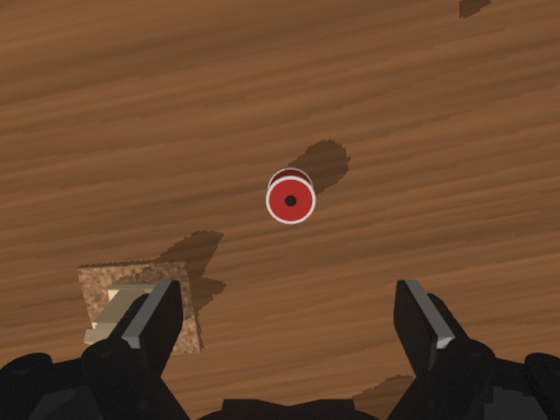

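Run:
```python
from plan import *
p,r=plan(436,322.5,90,78.7,n=5);
p,r=plan(436,322.5,10,78.7,n=5,pos=p,rot=r);
```

```text
CALL 2, 22, 0, 0, 0, 0, 2, 22, 1, 0, 0, 0, 2, 23, 0, 0, 0, 0, 2, 22, 1, 0, 0, 0, 2, 22, 0, 0, 0, 0
end [435.7 322.1  90.1]
CALL 0, 16, 0, 0, 0, 0, 0, 16, 0, 0, 0, 0, 0, 16, 0, 0, 0, 0, 0, 16, 0, 0, 0, 0, 0, 16, 0, 0, 0, 0
end [435.7 322.1  10.1]
```

Call:
{"method": "move_arm", "body": {
  "targets": [2,22,0,0,0,0,2,22,1,0,0,0,2,23,0,0,0,0,2,22,1,0,0,0,2,22,0,0,0,0]
}}

```text
time_s: 26.42
position: [0.4365, 0.3214, 0.0901]
tool_rot: [[0.98, 0.001, 0.198], [-0.198, 0.0, 0.98], [0.001, -1.0, 0.001]]
ft_force: [-0.1, 0.1, -0.3]
grip_width: 0.0854
```

Call:
{"method": "move_arm", "body": {
  "targets": [0,17,0,0,0,0,0,17,0,0,0,0,0,17,0,0,0,0,0,17,0,0,0,0,0,11,0,0,0,0]
}}

```text
time_s: 27.05
position: [0.4362, 0.3215, 0.0109]
tool_rot: [[0.98, 0.0, 0.198], [-0.198, 0.0, 0.98], [0.0, -1.0, 0.0]]
ft_force: [1.0, 0.5, -0.2]
grip_width: 0.0856
```

Call:
{"method": "move_arm", "body": {
  "targets": [0,0,0,0,0,0,0,0,0,0,0,0,0,0,0,0,0,0,0,0,0,0,0,0,0,0,0,0,0,0],
  "hand": -1,
  "squeeze": 25
}}

```text
time_s: 27.68
position: [0.4361, 0.3224, 0.0119]
tool_rot: [[0.981, 0.002, 0.196], [-0.196, 0.0, 0.981], [0.001, -1.0, 0.001]]
ft_force: [-0.9, -1.9, 6.4]
grip_width: 0.0404
```

Call:
{"method": "move_arm", "body": {
  "targets": [0,0,0,0,0,0,0,0,0,0,0,0,0,0,0,0,0,0,0,0,0,0,0,0,0,0,0,0,0,0]
}}

```text
time_s: 28.3
position: [0.4361, 0.3224, 0.0119]
tool_rot: [[0.981, 0.002, 0.196], [-0.196, 0.0, 0.981], [0.001, -1.0, 0.001]]
ft_force: [-0.2, -1.2, 5.8]
grip_width: 0.0403
```

```bash
cat > sp.py <<'E'
import sys
from h import *
im=load(sys.argv[1]); M=im["mount"];K=im["intrinsics"];z=im["z_map"];h,w=z.shape
u,v=np.meshgrid(np.arange(w),np.arange(h))
T=(np.stack([(u-K[0,2])/K[0,0]*z,(v-K[1,2])/K[1,1]*z,z,np.ones_like(z)],-1)@M.T)[...,:3]*1000
hsv=cv2.cvtColor(im["pixels"],cv2.COLOR_RGB2HSV)
m=(((hsv[...,0]<8)|(hsv[...,0]>172))&(hsv[...,1]>150)&(hsv[...,2]>60))
m&=(abs(T[...,0])<40)&(abs(T[...,2])<30)&(T[...,1]<0)
t=T[m]; top=t[abs(t[:,1]-np.percentile(t[:,1],10))<3]
print("top label tool xyz", top.mean(0).round(1), top.min(0).round(1), top.max(0).round(1), len(top))
E
python3 snap.py w11; python3 sp.py w11
```

```text
t 28.3 p [436.1 322.4  11.9] yaw 78.68 down [ 1.5e-03  4.0e-04 -1.0e+00] F [-0.2 -1.2  5.8] w 40.3
top label tool xyz [ -0.7 -23.8   0.5] [-18.6 -25.8 -17.7] [ 19.1 -21.9  18.7] 6673
```

View pics/w11.png

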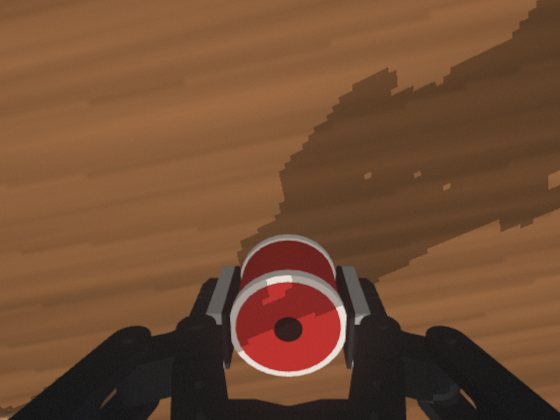

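The spool is held upright and centred on the TCP. I'll carry it to the midpoint (510.2,18).

Run:
```python
from plan import *
p,r=plan(436,322.5,140,78.7,n=5);
p,r=plan(510.2,18,140,78.7,n=10,pos=p,rot=r);
p,r=plan(510.2,18,30,78.7,n=5,pos=p,rot=r);
```

```text
CALL 0, -26, 0, 0, 0, 0, 0, -25, 0, 0, 0, 0, 0, -26, 0, 0, 0, 0, 0, -25, 0, 0, 0, 0, 0, -26, 0, 0, 0, 0
end [435.9 322.4 139.9]
CALL 15, 0, -32, 0, 0, 0, 14, 0, -31, 0, 0, 0, 15, 0, -32, 0, 0, 0, 15, 0, -31, 0, 0, 0, 15, 0, -32, 0, 0, 0
CALL 14, 0, -31, 0, 0, 0, 15, 0, -32, 0, 0, 0, 15, 0, -31, 0, 0, 0, 15, 0, -32, 0, 0, 0, 0, 0, 0, 0, 0, 0
end [510.5  17.8 139.9]
CALL 0, 22, 0, 0, 0, 0, 0, 22, 0, 0, 0, 0, 0, 22, 0, 0, 0, 0, 0, 22, 0, 0, 0, 0, -1, 22, 0, 0, 0, 0
end [509.7  18.1  29.9]
```

Call:
{"method": "move_arm", "body": {
  "targets": [0,-20,0,0,0,0,0,-26,0,0,0,0,0,-28,0,0,0,0,0,-28,0,0,0,0,0,-26,0,0,0,0]
}}

```text
time_s: 28.98
position: [0.4355, 0.3223, 0.1401]
tool_rot: [[0.981, 0.0, 0.196], [-0.196, 0.0, 0.981], [0.0, -1.0, 0.0]]
ft_force: [-0.1, -0.2, -0.6]
grip_width: 0.0406
```

Call:
{"method": "move_arm", "body": {
  "targets": [15,0,-32,0,0,0,14,0,-31,0,0,0,15,0,-32,0,0,0,15,0,-31,0,0,0,15,0,-32,0,0,0]
}}

```text
time_s: 29.6
position: [0.4772, 0.1519, 0.1392]
tool_rot: [[0.981, 0.0, 0.196], [-0.196, 0.0, 0.981], [0.0, -1.0, 0.0]]
ft_force: [0.0, 0.2, 0.1]
grip_width: 0.0408
```

Call:
{"method": "move_arm", "body": {
  "targets": [14,0,-31,0,0,0,15,0,-32,0,0,0,15,0,-31,0,0,0,15,0,-32,0,0,0,0,0,0,0,0,0]
}}

```text
time_s: 30.22
position: [0.5107, 0.016, 0.1391]
tool_rot: [[0.98, 0.0, 0.199], [-0.199, -0.0, 0.98], [0.0, -1.0, -0.0]]
ft_force: [-1.1, 0.6, -0.7]
grip_width: 0.0404
```

Call:
{"method": "move_arm", "body": {
  "targets": [0,22,0,0,0,0,0,24,0,0,0,0,0,24,0,0,0,0,0,24,0,0,0,0,0,16,0,0,0,0]
}}

```text
time_s: 30.85
position: [0.5096, 0.0188, 0.0281]
tool_rot: [[0.981, -0.001, 0.196], [-0.196, 0.0, 0.981], [-0.001, -1.0, 0.0]]
ft_force: [-0.0, 0.4, -0.7]
grip_width: 0.0402
```

```bash
python3 snap.py w12; python3 sp.py w12
python3 - <<'E'
from plan import *
p,r=plan(510.2,18,16,78.7,n=5,dec=1);
E
```

```text
t 30.85 p [509.6  18.8  28.1] yaw 78.71 down [-1.2e-03  4.0e-04 -1.0e+00] F [-0.   0.4 -0.7] w 40.2
top label tool xyz [ -0.7 -23.7   0.5] [-18.6 -25.6 -17.8] [ 18.8 -21.9  18.7] 6642
CALL 0.3, 2.1, -0.1, 0, 0, -0.001, 0.3, 2.2, -0.1, 0, 0, -0.001, 0.3, 2.1, -0.2, 0, 0, -0.001, 0.3, 2.1, -0.1, 0, 0, -0.001, 0.3, 2.2, -0.1, 0, 0, -0.001
end [510.2  18.   16. ]
```

Call:
{"method": "move_arm", "body": {
  "targets": [0.2,2.2,-0.1,0,0,0,0.2,2.2,-0.1,0,0,0,0.2,2.2,-0.1,0,0,0,0.2,2.2,0,0,0,0,0,2,0,0,0,0]
}}

```text
time_s: 31.52
position: [0.511, 0.0173, 0.0182]
tool_rot: [[0.98, 0.0, 0.197], [-0.197, -0.0, 0.98], [0.0, -1.0, 0.0]]
ft_force: [0.7, 0.1, -0.8]
grip_width: 0.0401
```

Call:
{"method": "move_arm", "body": {
  "targets": [0,1,0,0,0,0,0,1,0,0,0,0,0,1,0,0,0,0,0,0.5,0,0,0,0,0,0,0,0,0,0]
}}

```text
time_s: 32.15
position: [0.511, 0.0173, 0.0147]
tool_rot: [[0.981, -0.0, 0.196], [-0.196, -0.0, 0.981], [-0.0, -1.0, -0.0]]
ft_force: [-0.8, -0.7, -0.2]
grip_width: 0.0403
```

Call:
{"method": "move_arm", "body": {
  "targets": [-0.2,0.8,0.3,0,0,0,-0.2,0.8,0.3,0,0,0,0,0.6,0,0,0,0,0,0.4,0,0,0,0,0,0,0,0,0,0]
}}

```text
time_s: 32.78
position: [0.5107, 0.0179, 0.0121]
tool_rot: [[0.981, -0.0, 0.196], [-0.196, -0.0, 0.981], [-0.0, -1.0, -0.0]]
ft_force: [-0.4, -0.3, -0.7]
grip_width: 0.04
```

Call:
{"method": "move_arm", "body": {
  "targets": [0,0.3,0,0,0,0,0,0.2,0,0,0,0,0,0,0,0,0,0,0,0,0,0,0,0,0,0,0,0,0,0]
}}

```text
time_s: 33.4
position: [0.5107, 0.0179, 0.0119]
tool_rot: [[0.981, 0.0, 0.196], [-0.196, -0.0, 0.981], [0.0, -1.0, -0.0]]
ft_force: [-1.9, -1.0, 6.7]
grip_width: 0.0402
```

Contact with the bench. I'll release and go back up.

Call:
{"method": "move_arm", "body": {
  "targets": [0,0,0,0,0,0,0,0,0,0,0,0,0,0,0,0,0,0,0,0,0,0,0,0,0,0,0,0,0,0],
  "hand": 1
}}

```text
time_s: 34.02
position: [0.5107, 0.018, 0.0116]
tool_rot: [[0.98, -0.0, 0.197], [-0.197, 0.0, 0.98], [-0.0, -1.0, 0.0]]
ft_force: [0.3, 0.1, -0.3]
grip_width: 0.0852
```

Call:
{"method": "move_arm", "body": {
  "targets": [0,-25,0,0,0,0,0,-45,0,0,0,0,0,-60,0,0,0,0,0,-60,0,0,0,0,0,-40,0,0,0,0]
}}

```text
time_s: 34.65
position: [0.5108, 0.018, 0.2445]
tool_rot: [[0.981, 0.003, 0.196], [-0.196, -0.001, 0.981], [0.003, -1.0, -0.0]]
ft_force: [0.3, -0.7, -1.6]
grip_width: 0.0854
```

```bash
python3 plan.py 640 -25 240 -4 45
```

```text
t 34.65 p [510.8  18.  244.5] yaw 78.67 down [ 3.e-03 -6.e-04 -1.e+00] F [ 0.3 -0.7 -1.6] w 85.4
CALL 14, 0, -2, 0, 0.144, 0, 13, 1, 1, 0, 0.144, 0, 14, 0, 2, 0, 0.144, 0, 13, 1, 4, 0, 0.144, 0, 12, 0, 6, 0, 0.144, 0
CALL 11, 1, 7, 0, 0.144, 0, 10, 0, 10, 0, 0.144, 0, 9, 1, 10, 0, 0.144, 0, 7, 0, 12, 0, 0.144, 0, 5, 1, 12, 0, 0.144, 0
end [639.7 -24.9 240. ]
```

```bash
python3 plan.py 600 -27 320 86.5 45
```

```text
t 34.65 p [510.8  18.  244.5] yaw 78.67 down [ 3.e-03 -6.e-04 -1.e+00] F [ 0.3 -0.7 -1.6] w 85.4
CALL 19, -15, -5, 0, -0.027, 0.001, 19, -15, -6, 0, -0.027, 0.001, 19, -15, -7, 0, -0.027, 0.001, 19, -15, -6, 0, -0.027, 0.001, 19, -15, -8, 0, -0.027, 0.001
end [600.2 -27.3 319.7]
```

Call:
{"method": "move_arm", "body": {
  "targets": [19,-15,-5,0,-0.027,0,19,-15,-6,0,-0.027,0,19,-15,-7,0,-0.027,0,19,-15,-6,0,-0.027,0,19,-15,-8,0,-0.027,0]
}}

```text
time_s: 35.28
position: [0.6006, -0.0275, 0.317]
tool_rot: [[0.998, -0.0, 0.062], [-0.062, 0.0, 0.998], [-0.0, -1.0, 0.0]]
ft_force: [0.5, -0.9, -1.0]
grip_width: 0.0855
```

Call:
{"method": "move_arm", "body": {
  "targets": [0,0,0,0,0,0,0,0,0,0,0,0,0,0,0,0,0,0,0,0,0,0,0,0,0,0,0,0,0,0]
}}

```text
time_s: 35.9
position: [0.6, -0.0271, 0.3166]
tool_rot: [[0.998, -0.0, 0.063], [-0.063, 0.0, 0.998], [-0.0, -1.0, 0.0]]
ft_force: [-0.2, -0.1, 0.6]
grip_width: 0.0857
```

```bash
python3 snap.py w13
python3 - <<'E'
from h import *
im=load("w13");hsv=cv2.cvtColor(im["pixels"],cv2.COLOR_RGB2HSV);P=cloud(im)*1000
m=((P[...,2]>5)&(P[...,2]<25)&(P[...,0]>650)&(P[...,0]<730)&(abs(P[...,1]+27)<215)).astype(np.uint8)
m=cv2.morphologyEx(m,cv2.MORPH_OPEN,np.ones((3,3)))
n,l,st,c=cv2.connectedComponentsWithStats(m);i=1+np.argmax(st[1:,4]);print(st[i])
q=np.argwhere(l==i)[:,::-1];w=ray(im,q,.008)[:,:2]*1000
r=cv2.minAreaRect(w.astype(np.float32));print(r)
E
```

```text
t 35.9 p [600.  -27.1 316.6] yaw 86.41 down [-1.e-04  0.e+00 -1.e+00] F [-0.2 -0.1  0.6] w 85.7
[ 135  221  315   11 3129]
((689.7993774414062, -27.096206665039062), (402.87164306640625, 13.685908317565918), 86.34676361083984)
```

View pics/w13.png

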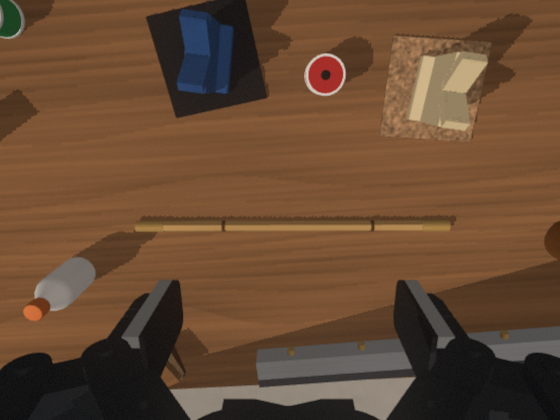

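Run:
```python
from h import *
from plan import *
for n in("w13","top0"):
    P=cloud(load(n))*1000;P=P.reshape(-1,3)
    m=(P[:,0]>705)&(abs(P[:,1]+27)<60)&(P[:,2]>8)&(P[:,2]<100); print(n,np.sort(P[m,0])[:5].round(), np.percentile(P[m,2],[50,99]) if m.any() else 0)
p,r=plan(690,-27.5,90,-3.6,n=10)
p,r=plan(690,-27.5,10.5,-3.6,n=5,pos=p,rot=r)
```

```text
w13 [872. 873. 874. 874. 874.] [27.08034016 29.09798489]
top0 [870. 871. 872. 872. 874.] [28.11543804 52.15800368]
CALL 9, 23, 1, 0, 0.157, 0, 9, 22, 1, 0, 0.157, 0, 8, 23, 4, 0, 0.157, 0, 8, 23, 4, 0, 0.157, 0, 7, 22, 6, 0, 0.157, 0
CALL 6, 23, 7, 0, 0.157, 0, 5, 23, 7, 0, 0.157, 0, 3, 22, 8, 0, 0.157, 0, 2, 23, 9, 0, 0.157, 0, 1, 23, 9, 0, 0.157, 0
end [689.8 -27.2  89.6]
CALL 0, 16, 0, 0, 0, 0, 0, 16, 0, 0, 0, 0, 0, 15, 0, 0, 0, 0, 0, 16, 0, 0, 0, 0, 0, 16, 0, 0, 0, 0
end [689.8 -27.2  10.6]
```

Lots of clearance. The rod's centre is at (690.0,-27.5), yaw 86.35°, seen at (293,226). I'll turn the tool and descend.

Call:
{"method": "move_arm", "body": {
  "targets": [9,23,1,0,0.157,0,9,22,1,0,0.157,0,8,23,4,0,0.157,0,8,23,4,0,0.157,0,7,22,6,0,0.157,0],
  "hand": 0
}}

```text
time_s: 36.58
position: [0.6455, -0.0275, 0.2027]
tool_rot: [[0.658, -0.0, 0.753], [-0.753, 0.0, 0.658], [-0.0, -1.0, -0.0]]
ft_force: [-0.2, -0.5, -0.2]
grip_width: 0.0428
```

Call:
{"method": "move_arm", "body": {
  "targets": [6,23,7,0,0.157,0,5,23,7,0,0.157,0,3,22,8,0,0.157,0,2,23,9,0,0.157,0,1,23,9,0,0.157,0]
}}

```text
time_s: 37.2
position: [0.6902, -0.0273, 0.0888]
tool_rot: [[-0.067, 0.0, 0.998], [-0.998, -0.0, -0.067], [0.0, -1.0, 0.0]]
ft_force: [-0.0, -0.5, -0.4]
grip_width: 0.0425
```

Call:
{"method": "move_arm", "body": {
  "targets": [0,0,0,0,0,0,0,0,0,0,0,0,0,0,0,0,0,0,0,0,0,0,0,0,0,0,0,0,0,0]
}}

```text
time_s: 37.83
position: [0.6899, -0.0273, 0.0901]
tool_rot: [[-0.062, 0.001, 0.998], [-0.998, -0.0, -0.062], [0.0, -1.0, 0.001]]
ft_force: [-0.3, 0.2, 0.5]
grip_width: 0.0426
```

```bash
python3 snap.py w14
python3 - <<'E'
from plan import *
p,r=plan(690,-27.5,12,-3.65,n=5,dec=1)
E
```

```text
t 37.83 p [689.9 -27.3  90.1] yaw -3.53 down [ 6.e-04 -1.e-04 -1.e+00] F [-0.3  0.2  0.5] w 42.6
CALL 0, 15.6, 0, 0, 0, 0, 0.1, 15.6, 0, 0, 0, 0, 0, 15.6, 0, 0, 0, 0, 0.1, 15.5, 0, 0, 0, 0, 0, 15.6, 0.1, 0, 0, 0
end [690.  -27.5  12. ]
```

View pics/w14.png

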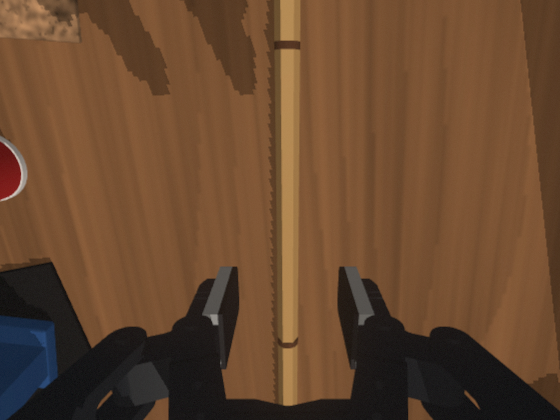

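Call:
{"method": "move_arm", "body": {
  "targets": [0,17,0,0,-0.001,0,0,17,0,0,0,0,0,17,0,0,0,0,0,17,0,0,0,0,0,13,0,0,0,0]
}}

```text
time_s: 38.5
position: [0.6897, -0.0273, 0.0071]
tool_rot: [[-0.061, -0.001, 0.998], [-0.998, 0.0, -0.061], [-0.0, -1.0, -0.001]]
ft_force: [-0.6, -0.1, 0.3]
grip_width: 0.0425
```

Call:
{"method": "move_arm", "body": {
  "targets": [0,0,0,0,0,0,0,0,0,0,0,0,0,0,0,0,0,0,0,0,0,0,0,0,0,0,0,0,0,0],
  "hand": -1,
  "squeeze": 30
}}

```text
time_s: 39.12
position: [0.6899, -0.0273, 0.0086]
tool_rot: [[-0.061, -0.0, 0.998], [-0.998, -0.0, -0.061], [0.0, -1.0, -0.0]]
ft_force: [-0.4, -0.3, 0.1]
grip_width: 0.0118
```

Call:
{"method": "move_arm", "body": {
  "targets": [0,0,0,0,0,0,0,0,0,0,0,0,0,0,0,0,0,0,0,0,0,0,0,0,0,0,0,0,0,0]
}}

```text
time_s: 39.75
position: [0.6899, -0.0273, 0.0086]
tool_rot: [[-0.061, -0.0, 0.998], [-0.998, -0.0, -0.061], [0.0, -1.0, -0.0]]
ft_force: [0.4, -0.2, -0.5]
grip_width: 0.0119
```

Gripped on the flats (11.9 mm). I'll lift the rod and carry it above the rests.

Run:
```python
from plan import *
p,r=plan(690,-27.3,130,-3.5,n=5)
p,r=plan(510.3,18,130,-11.4,n=10,pos=p,rot=r)
```

```text
CALL 0, -24, 0, 0, 0, 0, 0, -25, 0, 0, 0, 0, 0, -24, 0, 0, 0, 0, 0, -24, 0, 0, 0, 0, 0, -24, 0, 0, 0, 0
end [689.9 -27.3 129.6]
CALL -4, 0, -20, 0, 0.015, 0, -3, 0, -21, 0, 0.015, 0, -4, 0, -20, 0, 0.015, 0, -2, 0, -20, 0, 0.015, 0, -3, 0, -21, 0, 0.015, 0
CALL -2, 0, -20, 0, 0.015, 0, -2, 0, -21, 0, 0.015, 0, -2, 0, -20, 0, 0.015, 0, -1, 0, -21, 0, 0.015, 0, 0, 0, 0, 0, 0, 0
end [509.9  17.8 129.6]
```

Call:
{"method": "move_arm", "body": {
  "targets": [0,-16,0,0,0,0,0,-25,0,0,0,0,0,-28,0,0,0,0,0,-28,0,0,0,0,0,-24,0,0,0,0]
}}

```text
time_s: 40.38
position: [0.6901, -0.0273, 0.1322]
tool_rot: [[-0.061, 0.002, 0.998], [-0.998, -0.0, -0.061], [0.0, -1.0, 0.002]]
ft_force: [-0.2, -0.5, -0.5]
grip_width: 0.0118
```

Call:
{"method": "move_arm", "body": {
  "targets": [-4,0,-20,0,0.015,0,-3,0,-21,0,0.015,0,-4,0,-20,0,0.015,0,-2,0,-20,0,0.015,0,-3,0,-21,0,0.015,0]
}}

```text
time_s: 41.0
position: [0.5893, -0.002, 0.1309]
tool_rot: [[-0.136, 0.002, 0.991], [-0.991, -0.0, -0.136], [0.0, -1.0, 0.002]]
ft_force: [0.6, -1.1, -0.4]
grip_width: 0.0122
```

Call:
{"method": "move_arm", "body": {
  "targets": [-2,0,-20,0,0.015,0,-2,0,-21,0,0.015,0,-2,0,-20,0,0.015,0,-1,0,-21,0,0.015,0,0,0,0,0,0,0]
}}

```text
time_s: 41.62
position: [0.5094, 0.0181, 0.1308]
tool_rot: [[-0.194, 0.001, 0.981], [-0.981, -0.0, -0.194], [-0.0, -1.0, 0.001]]
ft_force: [0.2, -0.1, 0.1]
grip_width: 0.0122
```

Call:
{"method": "move_arm", "body": {
  "targets": [0,0,0,0,0,0,0,0,0,0,0,0,0,0,0,0,0,0,0,0,0,0,0,0,0,0,0,0,0,0]
}}

```text
time_s: 42.25
position: [0.5099, 0.0178, 0.1296]
tool_rot: [[-0.195, -0.0, 0.981], [-0.981, 0.0, -0.195], [0.0, -1.0, -0.0]]
ft_force: [0.4, 0.3, -0.3]
grip_width: 0.012
```

```bash
python3 snap.py w15
python3 - <<'E'
from rig import get_image
import cv2,numpy as np
for n in("top","scene"):
    im=get_image(n);np.savez(f"pics/{n}15.npz",**im);cv2.imwrite(f"pics/{n}15.png",im["pixels"][:,:,::-1])
a=cv2.imread("pics/w15.png");b=cv2.imread("pics/scene15.png")
c=cv2.resize(b[60:260,160:427],(534,400));cv2.imwrite("pics/s15c.png",c)
E
```

```text
t 42.25 p [509.9  17.8 129.6] yaw -11.23 down [-1.e-04  0.e+00 -1.e+00] F [ 0.4  0.3 -0.3] w 12.0
```

View pics/w15.png

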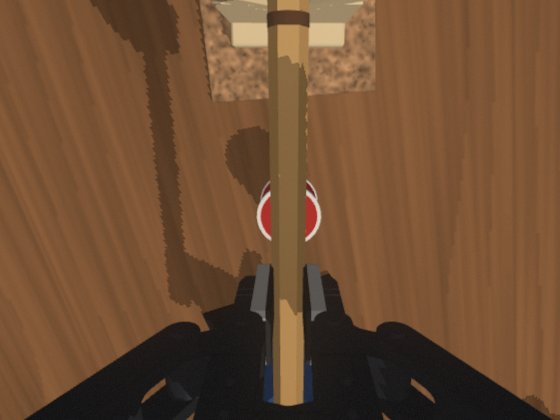

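View pics/s15c.png

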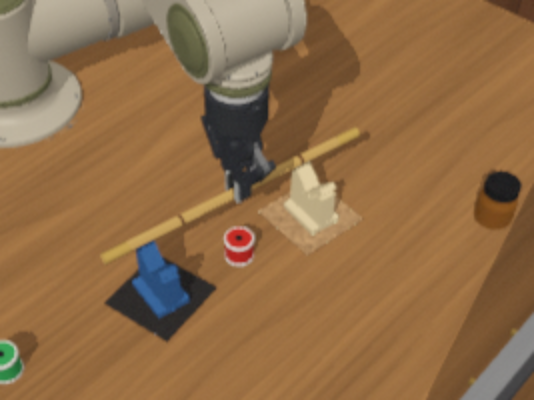

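Run:
```python
from h import *
im=load("w15"); M=im["mount"];K=im["intrinsics"];z=im["z_map"];h,w=z.shape
u,v=np.meshgrid(np.arange(w),np.arange(h))
T=(np.stack([(u-K[0,2])/K[0,0]*z,(v-K[1,2])/K[1,1]*z,z,np.ones_like(z)],-1)@M.T)[...,:3]*1000
for r in range(5,260,35): print(r,T[r,285:293].mean(0).round(1))
print("spool",ray(im,[[289,214.5]],.036)*1000)
from plan import *
p,r=plan(510.4,18,76,-11.4,n=5,dec=1)
```

```text
5 [-106.    -2.9    0.6]
40 [-95.9  -3.    0.6]
75 [-85.3  -3.    0.6]
110 [-74.   -2.9   0.6]
145 [-62.   -2.6   0.6]
180 [-49.4  -2.7   0.6]
215 [-35.9  -2.8   0.6]
250 [-21.6  -2.9   0.6]
spool [[511.46541746  19.93799428  36.        ]]
CALL -0.1, 10.7, 0.1, 0, 0.001, 0, 0, 10.7, 0.1, 0, 0.001, 0, -0.1, 10.8, 0, 0, 0.001, 0, 0, 10.7, 0.1, 0, 0.001, 0, -0.1, 10.7, 0.1, 0, 0.001, 0
end [510.4  18.   76. ]
```

Call:
{"method": "move_arm", "body": {
  "targets": [-0.1,10.8,0.1,0,0.001,0,-0.1,10.8,0.1,0,0.001,0,-0.1,10.8,0.1,0,0.001,0,-0.1,10.8,0.1,0,0,0,0,10.8,0,0,0,0]
}}

```text
time_s: 43.02
position: [0.5103, 0.0181, 0.0748]
tool_rot: [[-0.198, -0.0, 0.98], [-0.98, 0.0, -0.198], [-0.0, -1.0, -0.0]]
ft_force: [-0.3, -0.5, 0.2]
grip_width: 0.0121
```

Call:
{"method": "move_arm", "body": {
  "targets": [0,1,0,0,0,0,0,1,0,0,0,0,0,1,0,0,0,0,0,1,0,0,0,0,0,0,0,0,0,0]
}}

```text
time_s: 43.65
position: [0.5104, 0.0181, 0.0717]
tool_rot: [[-0.198, 0.0, 0.98], [-0.98, -0.0, -0.198], [-0.0, -1.0, 0.0]]
ft_force: [-0.1, 0.7, -0.7]
grip_width: 0.0123
```

Call:
{"method": "move_arm", "body": {
  "targets": [0,0.4,0,0,0,0,0,0.4,0,0,0,0,0,0.4,0,0,0,0,0,0,0,0,0,0,0,0,0,0,0,0]
}}

```text
time_s: 44.28
position: [0.5104, 0.0181, 0.0706]
tool_rot: [[-0.198, 0.0, 0.98], [-0.98, -0.0, -0.198], [0.0, -1.0, 0.0]]
ft_force: [-1.4, 0.9, 4.5]
grip_width: 0.012
```

Call:
{"method": "move_arm", "body": {
  "targets": [0,0.4,0,0,0,0,0,0.4,0,0,0,0,0,0,0,0,0,0,0,0,0,0,0,0,0,0,0,0,0,0]
}}

```text
time_s: 44.9
position: [0.5105, 0.0181, 0.0704]
tool_rot: [[-0.198, 0.001, 0.98], [-0.98, -0.0, -0.198], [0.0, -1.0, 0.001]]
ft_force: [-2.9, 0.1, 10.9]
grip_width: 0.0122
```

Call:
{"method": "move_arm", "body": {
  "targets": [0,-0.5,0,0,0,0,0,0,0,0,0,0,0,0,0,0,0,0,0,0,0,0,0,0,0,0,0,0,0,0]
}}

```text
time_s: 45.52
position: [0.5104, 0.0181, 0.0705]
tool_rot: [[-0.198, 0.0, 0.98], [-0.98, -0.0, -0.198], [0.0, -1.0, 0.0]]
ft_force: [-1.8, 1.1, 7.3]
grip_width: 0.0116
```

Call:
{"method": "move_arm", "body": {
  "targets": [0,0,0,0,0,0,0,0,0,0,0,0,0,0,0,0,0,0,0,0,0,0,0,0,0,0,0,0,0,0],
  "hand": 0
}}

```text
time_s: 46.15
position: [0.5104, 0.0181, 0.0701]
tool_rot: [[-0.198, -0.0, 0.98], [-0.98, -0.0, -0.198], [0.0, -1.0, -0.0]]
ft_force: [0.4, -0.8, -0.3]
grip_width: 0.0426
```

Call:
{"method": "move_arm", "body": {
  "targets": [0,-15,0,0,0,0,0,-30,0,0,0,0,0,-45,0,0,0,0,0,-50,0,0,0,0,0,-40,0,0,0,0]
}}

```text
time_s: 46.78
position: [0.5103, 0.0181, 0.2522]
tool_rot: [[-0.198, 0.001, 0.98], [-0.98, -0.0, -0.198], [-0.0, -1.0, 0.001]]
ft_force: [0.2, -0.1, 0.5]
grip_width: 0.0432
```

```bash
python3 plan.py 400 40 350 78.7 45
```

```text
t 46.77 p [510.3  18.1 252.2] yaw -11.4 down [ 1.4e-03 -3.0e-04 -1.0e+00] F [ 0.2 -0.1  0.5] w 43.2
CALL 0, -7, -8, 0, -0.112, 0, -1, -7, -8, 0, -0.112, 0, -2, -7, -8, 0, -0.112, 0, -2, -7, -7, 0, -0.112, 0, -4, -7, -8, 0, -0.112, 0
CALL -4, -7, -7, 0, -0.112, 0, -5, -7, -6, 0, -0.112, 0, -5, -7, -6, 0, -0.112, 0, -7, -7, -5, 0, -0.112, 0, -6, -7, -4, 0, -0.112, 0
CALL -8, -7, -3, 0, -0.112, 0, -7, -7, -3, 0, -0.112, 0, -8, -7, -2, 0, -0.112, 0, -8, -7, -1, 0, -0.112, 0, 0, 0, 0, 0, 0, 0
end [399.9  39.9 350. ]
```

Call:
{"method": "move_arm", "body": {
  "targets": [0,-7,-8,0,-0.112,0,-1,-7,-8,0,-0.112,0,-2,-7,-8,0,-0.112,0,-2,-7,-7,0,-0.112,0,-4,-7,-8,0,-0.112,0]
}}

```text
time_s: 47.4
position: [0.4703, 0.0262, 0.2853]
tool_rot: [[0.357, -0.0, 0.934], [-0.934, 0.0, 0.357], [-0.0, -1.0, -0.0]]
ft_force: [-0.0, -0.1, 0.5]
grip_width: 0.0427
```

Call:
{"method": "move_arm", "body": {
  "targets": [-4,-7,-7,0,-0.112,0,-5,-7,-6,0,-0.112,0,-5,-7,-6,0,-0.112,0,-7,-7,-5,0,-0.112,0,-6,-7,-4,0,-0.112,0]
}}

```text
time_s: 48.02
position: [0.4315, 0.0335, 0.3204]
tool_rot: [[0.798, -0.0, 0.602], [-0.602, 0.0, 0.798], [-0.0, -1.0, -0.0]]
ft_force: [-0.1, -0.4, -0.8]
grip_width: 0.0427
```

Call:
{"method": "move_arm", "body": {
  "targets": [-8,-7,-3,0,-0.112,0,-7,-7,-3,0,-0.112,0,-8,-7,-2,0,-0.112,0,-8,-7,-1,0,-0.112,0,0,0,0,0,0,0]
}}

```text
time_s: 48.65
position: [0.3999, 0.0399, 0.3486]
tool_rot: [[0.98, 0.001, 0.201], [-0.201, -0.0, 0.98], [0.001, -1.0, -0.0]]
ft_force: [0.4, 0.1, -0.8]
grip_width: 0.0428
```

Call:
{"method": "move_arm", "body": {
  "targets": [0,0,0,0,0,0,0,0,0,0,0,0,0,0,0,0,0,0,0,0,0,0,0,0,0,0,0,0,0,0]
}}

```text
time_s: 49.28
position: [0.4002, 0.0398, 0.3481]
tool_rot: [[0.98, -0.0, 0.201], [-0.201, -0.0, 0.98], [0.0, -1.0, -0.0]]
ft_force: [0.8, -0.1, -0.0]
grip_width: 0.0428
```

```bash
cat > fin.py <<'E'
from rig import get_image
from snap import snap
from plan import st
from h import *
st(); snap("wf")
for n in("top","scene"):
    im=get_image(n);np.savez(f"pics/{n}f.npz",**im);cv2.imwrite(f"pics/{n}f.png",im["pixels"][:,:,::-1])
for n in("wf","topf","scenef"):
    im=load(n);P=cloud(im)*1000;X,Y,Z=P[...,0],P[...,1],P[...,2]
    a=np.radians(78.6);d=np.array([np.cos(a),np.sin(a)]);nn=np.array([np.sin(a),-np.cos(a)])
    s=(X-510.3)*d[0]+(Y-18)*d[1]; t=(X-510.3)*nn[0]+(Y-18)*nn[1]
    m=(abs(t)<18)&(abs(s)<215)&(Z>58)&(Z<79)
    m=m.astype(np.uint8); q=np.argwhere(m)[:,::-1]; w=ray(im,q,.070)[:,:2]*1000
    r=cv2.minAreaRect(w.astype(np.float32)); S=(w-[510.3,18])@d;Tt=(w-[510.3,18])@nn
    print(n,"rod",np.round(r[0],1),np.round(r[1],1),round(r[2],1),"along",S.min().round(1),S.max().round(1),"mid",(S.min()+S.max())/2,"z near ends",[np.median(Z[(abs(t)<7)&(abs(s-k)<20)&(Z>50)]).round(1) for k in(-180,0,180)])
    hsv=cv2.cvtColor(im["pixels"],cv2.COLOR_RGB2HSV)
    red=((hsv[...,0]<8)|(hsv[...,0]>172))&(hsv[...,1]>150)&(np.hypot(X-510,Y-18)<45)&(Z>25)&(Z<48)
    print("  red pts mean",P[red].mean(0).round(1),red.sum())
E
python3 fin.py
```

```text
t 49.27 p [400.2  39.8 348.1] yaw 78.43 down [-0. -0. -1.] F [ 0.8 -0.1 -0. ] w 42.8
wf rod [510.   18.1] [403.1  44.2] 78.7 along -201.5 201.5 mid 0.012779367296843702 z near ends [np.float64(72.3), np.float64(71.7), np.float64(72.5)]
  red pts mean [505.1  19.2  35.9] 322
topf rod [510.6  17.1] [400.9  36.3] 78.7 along -201.3 199.6 mid -0.8141876533539403 z near ends [np.float64(73.2), np.float64(73.1), np.float64(72.9)]
  red pts mean [507.   17.7  36.8] 45
scenef rod [508.9  16.9] [402.7  47.8] 79.2 along -202.6 200.0 mid -1.2939423081665353 z near ends [np.float64(70.2), np.float64(68.4), np.float64(69.8)]
  red pts mean [513.6  17.9  33. ] 82
```

View pics/wf.png

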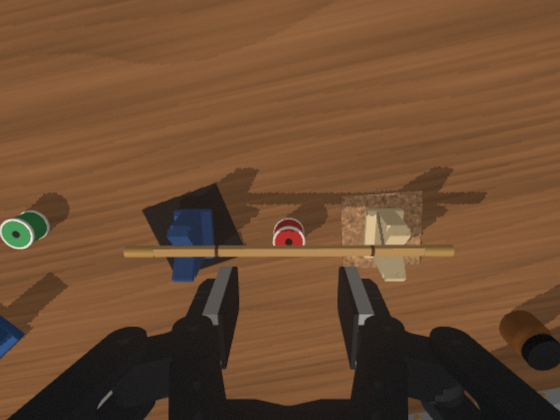

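View pics/scenef.png

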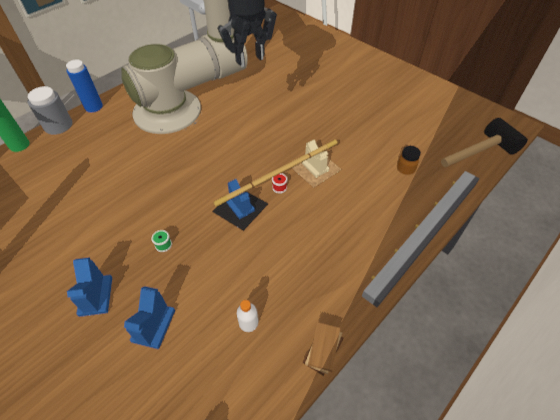

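View pics/topf.png

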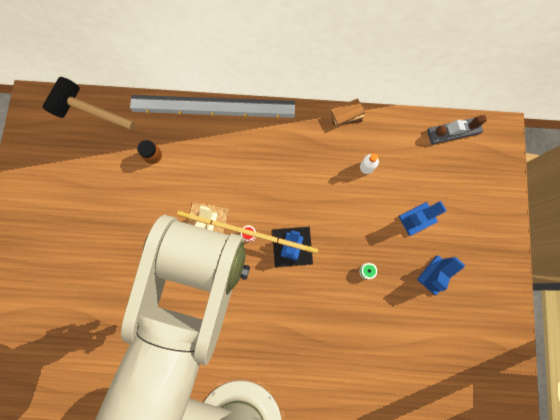

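All three views show the rod level in both notches, the spool under its middle, and the green spool, jar and bottle at their original pixels. I'm handing in.

```bash
python3 rest.py wf 535.5 144.5; python3 rest.py wf 484.7 -109
python3 - <<'E'
from rig import env
print(env.close_job())
E
```

```text
block [535.2 144.8] [ 71.6 108.1] 19.5 ztop 84.3
all [531.6 144.6] [102.1 118.3] 0.8
block [ 482.9 -107.9] [110.   70.4] 50.0 ztop 84.3
all [ 485.7 -107.5] [108.6 109.9] 18.8
the job is handed in; nothing more can be done
None
```

The station is set up and the job is handed in at about 49 s of the 125 s allowed. I did it in the order asked: wooden rest on the cork pad, blue rest on the rubber pad, red spool between them, then the rod in both notches. Of the three blue rests I used the smallest, about 80 mm high; the other two are about 110 mm.

**Checks that passed:**
- **Rests:** before the rod went on, each block was fitted within about 1–2 mm of its pad's centre. Both were at yaw 78.7°, against 78.5° for the line between them.
- **Rod:** its top was level at about 72 mm in the wrist view, so the centre line is close to the expected 67 mm. Its middle was within about 1.3 mm of the spool's set-down point in all three views.
- **Other items:** the green spool, jar and bottle looked unmoved in the pictures. The gripper was open and clear of everything.

**Checks that disagreed or failed:**
- **Between cameras:** the views differed by 2–5 mm in x, so I relied on the wrist camera and the gripped positions. The rod partly hid the spool, so its final centre was not measured directly. One wrist view before the rod was laid put it about 2 mm further along y than where I set it down.
- **Last rest check:** the final fits of the two rests included the rod, so they did not give a clean yaw, and the blue rest's centre is only rough. The centres they gave still agreed with the earlier ones within about 2 mm.

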